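# Turn a rinsed beaker over onto its draining dish

### The arm

A 6-joint arm with a two-finger parallel gripper is mounted at the origin on a cart in front of the work surface, level with it; the furniture and walls round the work are solid. World frame = base frame: x ahead of the robot, y to its left, z up, the work surface at z = 0. Lengths are in m, angles in rad, forces in N, time in s.
With the tool pointing down it reaches from about 0.325 to 0.85 m from the base axis. Payload 15.5 kg.
Tool frame: the origin (TCP) lies at the very end of the fingers, on their centre line; the grasp point (between the pads) lies 19 mm behind it; z points along the fingers, y is the line along which they close (so a half turn about z gives the same grasp; the last joint's range is limited). The gripper opens to 91 mm and grips with 3 to 60 N. Pads are 32 mm wide; open, the fingers measure 118 mm over their backs; the gripper's body (76 mm by 178 mm) begins 60 mm behind the grasp point.
Start: joints at [-1.375, 0.494, 1.345, -0, 1.302, -0.096], TCP at [0.18, -0.599, 0.214] pointing down, gripper open.
Joint ranges: [-2.91, 2.91], [-0.82, 2.16], [0.22, 2.67], [-1.22, 4.37], [0.12, 2.79], [-3.08, 3.08]. Speed limits (rad/s): [1.89, 1.89, 2.57, 3.01, 3.01, 3.01].

### API

Orientations are given as a 3x3 rotation matrix whose columns are the frame's x, y, z axes.
In Python, from plant import manip gives the robot as it stands.
- The arm moves only by the tool move_arm, never from a script. Its argument "deltas" is a list of rows, each an object of numbers: "claw": the opening, from 0 (shut) to 1 (fully open); "tx", "ty", "tz": the shift along the tool's x, y, z in cm; "rx", "ry", "rz": the turn, a rotation vector about the tool's x, y, z in rad. In form: [{"claw": .., "tx": .., "ty": .., "tz": .., "rx": .., "ry": .., "rz": ..}, ...]. A call has 1 to 5 rows; each row shifts and turns the commanded pose from where the row before left it, along the tool's axes as they then stand; what a row does not reach is not made up. A row lasts 1/10 s, in which the tool goes at most 50 mm and 8.59 degrees, less where a joint would pass 70% of its speed; a pose out of reach is approached as far as the arm can. A call is refused whole if a number of a shift passes 5 or a number of a turn 0.15, either way. A call with a gripper value outside its range is refused whole. The fingers move at their own pace and stop on an object; the grip force is fixed at half the most. Time passes only in rows, so rows that do not move let the fingers close. It gives the time, the measured TCP pose, the force, the opening and the grip force at its end, in the units of the state.
- manip.sense(): the state, without advancing time (a new reading comes with each control period).
- manip.camera(name): name is "scene" or "top" or "wrist"; returns a dict with "frame" (420x560x3 uint8, red, green, blue), "camera_matrix" (3x3 intrinsics, pixels), "dist" ([k1, k2, p1, p2, k3] as OpenCV has them; the pictures are not rectified), "view" (4x4, takes a point from world to camera coordinates). Camera axes: x right, y up, looking along -z (the intrinsics and any distortion apply to the point x, -y, -z); pixel columns grow to the right and rows downward; lengths in m; the calibration is good to about 2 mm. A picture is of the moment at which its call begins. There is no depth.
- manip.finish_job(): hands the job in; it is judged then, once.
The state is a dict: "time_s": time; "q": joint angles; "joint_vel": joint speeds; "effort": joint torques, N m; "tcp_pos": TCP position; "ee_rot": TCP orientation; "ft_force": force on the tool from outside, world axes, zero at the start; "ft_torque": the same for the moment, N m; "grip_width": opening from 0.0 (shut) to 1.0 (fully open); "grip_force": force on a finger pad.
Only numpy, scipy, OpenCV 4.12 (cv2) and the standard library are available. Lean on these libraries where they do the work, as an engineer would, in place of code of your own. Each camera call takes 0.05 s, during which the arm holds its last target. There are 200 camera calls.

### The job

The small beaker has been rinsed and stands upright on the bench. Turn it upside down and set it gently, mouth down and flat, into the empty draining dish that fits its rim (the smaller dish, not the wide ones); the wire rest is there to lay it on its side while you change your grip. Do not let it drop into the dish, and leave the other two beakers where they are.

Things in the scene. Friction and masses are not known exactly. Their poses are not given: they have to be found in the camera images.
- beaker: The small clear glass beaker, loose, 50 to 90 g, hollow and empty: 60 mm high, wall 52 mm in outside diameter up to z = 56 mm, flared rim 58 mm in diameter on its last 4 mm. Origin at the centre of its underside; its z axis points out of its mouth. It starts upright on the bench; it is the smallest of the three beakers.
- beaker_rim (a point): Centre of the small beaker's mouth, in the plane of the rim: 60 mm along the beaker's z axis from its origin.
- small_dish: The draining dish that fits the small beaker, fixed to the bench: round, white plastic, flat floor 4 mm thick and 66 mm across inside, a lip 12 mm high that flares to 74 mm inside diameter at its top (82 mm outside), and two low lugs at its +y and -y sides out to 53 mm from the centre, 6 mm high. Origin at the centre of its underside, z up. The three dishes stand in a row and change places; this one is the smallest and empty.
- small_dish_seat (a point): Centre of the small dish's inner floor, 4 mm above the bench; the beaker's rim belongs here.
- large_dish: A wider, empty draining dish, fixed: same form and lip height as the small one, floor 84 mm across inside, 100 mm outside. Not for the small beaker. Origin at the centre of its underside.
- used_dish: Another wide draining dish of the same size as large_dish, fixed, holding a big inverted beaker. Origin at the centre of its underside.
- used_beaker: A big glass beaker, 80 mm high and 74 mm in diameter, standing mouth down in used_dish; leave it there. Origin at the centre of its base (which is on top, 84 mm above the bench), z axis out of its mouth, so pointing down.
- big_beaker: A big glass beaker of the same size, standing upright on the bench; leave it there. Origin at the centre of its underside.
- rest: Low wire rest, fixed: two parallel steel rails of 8 mm diameter, 92 mm long (their last 4 mm bend up by 4 mm), running along the rest's x axis, 32 mm apart between centres (at y = +-16 mm), tops 16 mm above the bench. A beaker laid along the rails on its side does not roll off; the small beaker's axis then lies about 40 mm above the bench. Origin at its centre on the bench.
- rest_mid (a point): Centre of the rest, midway between the rails, at the height of their tops (16 mm above the bench).
Things that resemble listed ones, but are neither listed nor needed, are in the scene too. Leave any brown or pink look-alike of the beaker alone.

How it is judged:
By the outcome, as a careful person would: the job done as asked, in the order asked, and still so for the second after the job is handed in, with the robot touching nothing.
It also fails if it takes over 56 s, if anything falls off the work surface, if the arm or the gripper's body presses on something with over 40 N, if the wrist force passes 120 N, or if a joint passes its speed limit or range.

## Working session

There is one attempt and no reset: what is moved stays moved. The work goes in short steps, Python scripts to look and compute and a tool call to move; the robot and the scene stay as the last step left them, time stands still between calls to the robot, and variables do not carry over. Pictures are saved under pics/ and viewed, at most 10 in all, crops included, and the job is handed in when it is done.

Besides the shell and the picture viewer there is one more tool, called after "Request:" by a JSON object that holds its "api" and its "payload", one argument or row to a line. move_arm: Moves the arm, as the interface text tells. Its arguments: {"type":"object","properties":{"deltas":{"type":"array","items":{"type":"object","properties":{"claw":{"type":"number"},"tx":{"type":"number"},"ty":{"type":"number"},"tz":{"type":"number"},"rx":{"type":"number"},"ry":{"type":"number"},"rz":{"type":"number"}}}}},"required":["deltas"]}

```bash
mkdir -p pics; cat > h.py <<'E'
import numpy as np,cv2
from plant import manip
def shot(n,f):
    c=manip.camera(n); np.savez('pics/'+f+'.npz',**{k:np.array(v) for k,v in c.items()})
    cv2.imwrite('pics/'+f+'.png',c['frame'][:,:,::-1]); return c
def load(f): return dict(np.load('pics/'+f+'.npz'))
def ray(c,px):
    p=cv2.undistortPoints(np.array([[px]],float),c['camera_matrix'],c['dist'])[0,0]
    V=c['view'];R=V[:3,:3];o=-R.T@V[:3,3];d=R.T@np.array([p[0],-p[1],-1]);return o,d
def at(c,px,z):
    o,d=ray(c,px);return (o+d*(z-o[2])/d[2]).round(4)
def proj(c,P):
    P=np.atleast_2d(P);V=c['view'];q=(V[:3,:3]@P.T).T+V[:3,3];q=q*[1,-1,-1]
    return cv2.projectPoints(q,np.zeros(3),np.zeros(3),c['camera_matrix'],c['dist'])[0][:,0]
E
python3 - <<'E'
from h import *
import cv2
a=shot('top','t0');b=shot('scene','s0')
for c in(a,b):
    V=c['view'];print((-V[:3,:3].T@V[:3,3]).round(3),c['camera_matrix'][0,0])
E
```

```text
[ 0.366 -0.075  1.126] 457.56455037805534
[-0.043  0.449  0.961] 448.54731772425436
```

View pics/t0.png

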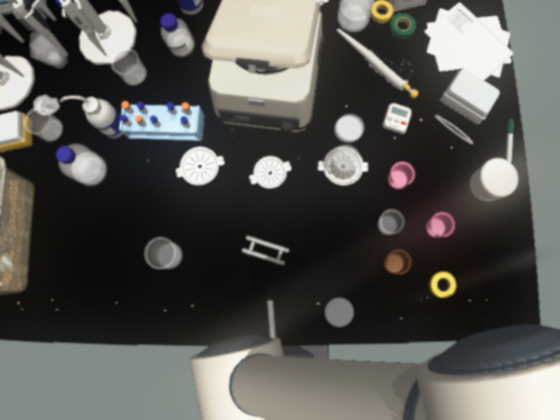

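View pics/s0.png

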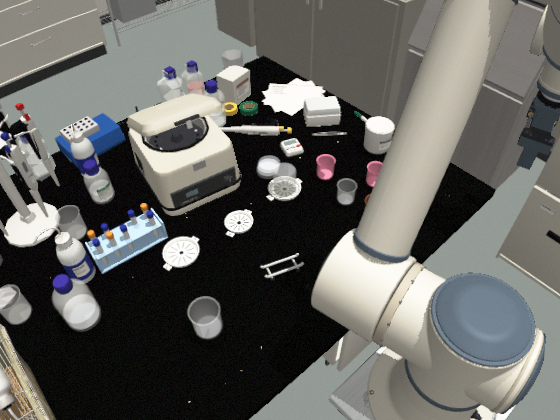

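Clear-glass candidates in the top view are (391,222), the big upright beaker at (162,253), the inverted one at (343,165), and clutter at (128,68). The pink ones (401,175) and (440,224) and the brown one (398,262) are decoys. (391,222) is clear and the smallest, so it fits. The small dish is (270,172), the narrowest and empty. The rest is at (266,250). I'll check with one enlarged crop.

```bash
python3 - <<'E'
from h import *
a=load('t0');b=load('s0')
i=a['frame'][135:285,235:425,::-1];cv2.imwrite('pics/c1.png',cv2.resize(i,None,fx=4,fy=4,interpolation=cv2.INTER_CUBIC))
for n,px,z in(('beaker',(391,222),.03),('dish',(270,172),.004),('rest',(266,250),.016)):print(n,at(a,px,z))
for n,px,z in(('beaker',(346,191),.03),('dish',(239,222),.006),('rest',(282,266),.012)):print(n,at(b,px,z))
for n,px in (('R1',(246,237)),('R2',(288,243)),('R3',(242,252)),('R4',(284,265))):print(n,at(a,px,.016))
E
```

```text
beaker [ 0.5243 -0.2955  0.03  ]
dish [ 0.6615 -0.0014  0.004 ]
rest [0.4631 0.0089 0.016 ]
beaker [ 0.5268 -0.2941  0.03  ]
dish [ 6.61e-01 -5.00e-04  6.00e-03]
rest [0.464  0.0129 0.012 ]
R1 [0.4957 0.0578 0.016 ]
R2 [ 0.4793 -0.0449  0.016 ]
R3 [0.459  0.0676 0.016 ]
R4 [ 0.426  -0.0344  0.016 ]
```

View pics/c1.png

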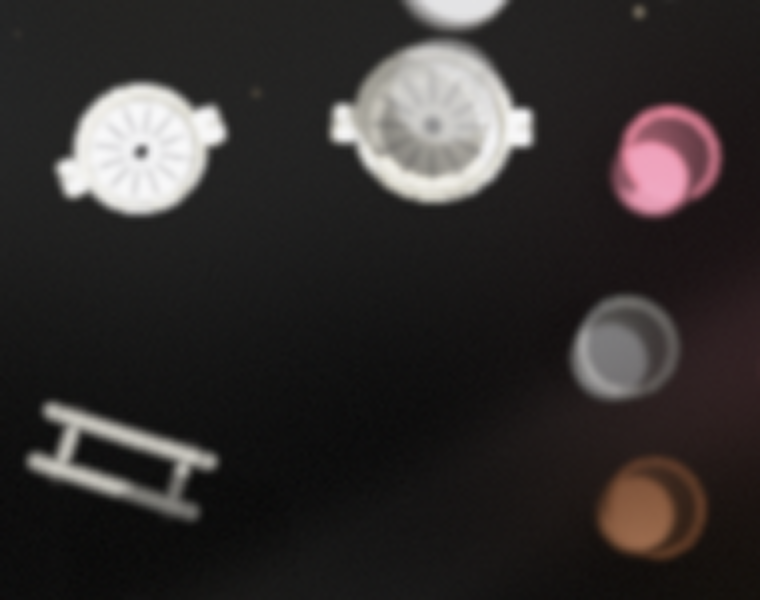

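```bash
cat >> h.py <<'E'
def st():
    s=manip.sense(); open('log.jsonl','a').write(__import__('json').dumps({k:np.array(s[k]).tolist() for k in('q','tcp_pos','ee_rot')})+'\n')
    return s
E
python3 - <<'E'
from h import *
np.set_printoptions(precision=4,suppress=True)
s=st();print(s['ee_rot'],s['time_s'],s['grip_width'])
a=load('t0')
f=lambda u,v:(235+(u+.5)/4-.5,135+(v+.5)/4-.5)
print('rim',at(a,f(629,346),.06),'base',at(a,f(613,358),.0),'dish',at(a,f(141,149),.012))
A=[at(a,f(*p),.018) for p in((48,410),(212,462),(32,461),(194,514))];print(A,np.mean(A,0));d=A[1]-A[0]+A[3]-A[2];print(np.degrees(np.arctan2(d[1],d[0])),np.linalg.norm(d)/2)
print('pink',at(a,f(671,156),.06),'brown',at(a,f(655,508),.06))
E
```

```text
[[ 0.9577  0.2876 -0.0002]
 [ 0.2876 -0.9577  0.0011]
 [ 0.0001 -0.0011 -1.    ]] 0.1 0.9962225768482733
rim [ 0.522  -0.2917  0.06  ] base [ 0.5235 -0.2935 -0.    ] dish [ 0.6597 -0.0016  0.012 ]
[array([0.4951, 0.056 , 0.018 ]), array([ 0.4618, -0.0438,  0.018 ]), array([0.464 , 0.0658, 0.018 ]), array([ 0.4305, -0.0325,  0.018 ])] [0.4628 0.0114 0.018 ]
-108.63428290430706 0.10452972065398435
pink [ 0.6369 -0.3233  0.06  ] brown [ 0.4265 -0.3025  0.06  ]
```

Request:
{"api": "move_arm", "payload": {
  "deltas": [
    {"claw":1,"tx":3,"ry":0.1},
    {"tx":3,"ry":0.1,"rx":0.1},
    {"tx":3,"rx":0.1,"rz":0.1},
    {"tx":3,"rx":0.1,"rz":0.1},
    {"tx":3,"ry":0.1}
  ]
}}

```text
validation failed for argument at $.de...
```

```bash
python3 - <<'E'
from h import *
np.set_printoptions(precision=4,suppress=True)
s=st();print(s['ee_rot'],s['tcp_pos'],s['q'],s['time_s'])
E
```

```text
[[ 0.9577  0.2876 -0.0002]
 [ 0.2876 -0.9577  0.0011]
 [ 0.0001 -0.0011 -1.    ]] [ 0.1797 -0.5983  0.2134] [-1.3745  0.4942  1.3461 -0.      1.3025 -0.0955] 0.1
```

All measurements are consistent: the beaker is at (0.523,-0.293), the dish at (0.660,-0.001), and the rest at (0.463,0.012) with its axis at 71.4°. The rows seem to need every field.

Request:
{"api": "move_arm", "payload": {
  "deltas": [
    {"claw":1,"tx":3,"ty":0,"tz":0,"rx":0,"ry":0.1,"rz":0},
    {"claw":1,"tx":3,"ty":0,"tz":0,"rx":0.1,"ry":0.1,"rz":0},
    {"claw":1,"tx":3,"ty":0,"tz":0,"rx":0.1,"ry":0,"rz":0.1},
    {"claw":1,"tx":3,"ty":0,"tz":0,"rx":0.1,"ry":0,"rz":0.1},
    {"claw":1,"tx":3,"ty":0,"tz":0,"rx":0,"ry":0.1,"rz":0}
  ]
}}

```text
time_s: 0.6
tcp_pos: [0.3266, -0.5647, 0.2318]
ee_rot: [[0.968, 0.134, 0.213], [0.051, -0.933, 0.355], [0.246, -0.333, -0.91]]
ft_force: [-1.2, 1.6, -1.9]
grip_width: 1.001
grip_force: 0.0
```

```bash
python3 - <<'E'
from h import *
np.set_printoptions(precision=4,suppress=True)
s=st();print(s['ee_rot'],s['tcp_pos'],s['q'],s['time_s'])
from scipy.spatial.transform import Rotation as R
import itertools
q=s['q']
for sg in itertools.product((1,-1),repeat=4):
    M=R.from_euler('z',q[0])*R.from_euler('y',sg[0]*(q[1]+q[2]))*R.from_euler('x',0)*R.from_euler('z',sg[1]*q[3])*R.from_euler('y',sg[2]*q[4])*R.from_euler('z',sg[3]*q[5])
    print(sg,(M.inv()*R.from_matrix(s['ee_rot'])).as_rotvec())
E
```

```text
[[ 0.9678  0.1341  0.2129]
 [ 0.0513 -0.9335  0.355 ]
 [ 0.2463 -0.3326 -0.9103]] [ 0.3266 -0.5647  0.2318] [-1.3025  0.6663  1.0516  0.3076  1.7207  0.1716] 0.6
(1, 1, 1, 1) [-0.     -0.      1.5708]
(1, 1, 1, -1) [-0.    -0.     1.914]
(1, 1, -1, 1) [-2.3816 -1.678   0.3112]
(1, 1, -1, -1) [-2.0838 -2.0838  0.3639]
(1, -1, 1, 1) [-0.3832  0.5439  1.4267]
(1, -1, 1, -1) [-0.4936  0.4936  1.7559]
(1, -1, -1, 1) [-2.03   -1.4303 -0.2989]
(1, -1, -1, -1) [-1.7433 -1.7433 -0.1518]
(-1, 1, 1, 1) [-1.9647 -1.5286 -0.2791]
(-1, 1, 1, -1) [-1.6637 -1.8295 -0.1331]
(-1, 1, -1, 1) [0.139  0.9324 1.466 ]
(-1, 1, -1, -1) [-0.0234  0.9902  1.7808]
(-1, -1, 1, 1) [-2.4602 -1.5751  0.2774]
(-1, -1, 1, -1) [-2.1774 -1.9925  0.3288]
(-1, -1, -1, 1) [0.5317 0.3747 1.6119]
(-1, -1, -1, -1) [0.4856 0.4856 1.9415]
```

Request:
{"api": "move_arm", "payload": {
  "deltas": [
    {"claw":1,"tx":3,"ty":-3,"tz":0,"rx":-0.15,"ry":0,"rz":-0.1},
    {"claw":1,"tx":2,"ty":-3,"tz":0,"rx":-0.15,"ry":0,"rz":-0.1},
    {"claw":1,"tx":1,"ty":-4,"tz":-2,"rx":-0.15,"ry":0,"rz":-0.1},
    {"claw":1,"tx":1,"ty":-4,"tz":-2,"rx":-0.15,"ry":0,"rz":0},
    {"claw":1,"tx":1,"ty":-4,"tz":0,"rx":0,"ry":-0.15,"rz":0}
  ]
}}

```text
time_s: 1.1
tcp_pos: [0.3465, -0.3898, 0.2952]
ee_rot: [[0.949, 0.232, 0.213], [0.269, -0.948, -0.169], [0.163, 0.218, -0.962]]
ft_force: [-0.4, 1.6, -1.9]
grip_width: 0.997
grip_force: 0.0
```

```bash
python3 -c "from h import *;st()"
```

Request:
{"api": "move_arm", "payload": {
  "deltas": [
    {"claw":1,"tx":0,"ty":-4,"tz":-1,"rx":0,"ry":-0.15,"rz":0},
    {"claw":1,"tx":0,"ty":-4,"tz":-1,"rx":0,"ry":-0.15,"rz":0},
    {"claw":1,"tx":0,"ty":-2,"tz":-1,"rx":0,"ry":-0.15,"rz":0.1},
    {"claw":1,"tx":0,"ty":-1,"tz":-1,"rx":0,"ry":-0.15,"rz":0.1},
    {"claw":1,"tx":0,"ty":0,"tz":0,"rx":0,"ry":-0.1,"rz":0}
  ]
}}

```text
time_s: 1.6
tcp_pos: [0.329, -0.2899, 0.3098]
ee_rot: [[0.923, 0.076, -0.376], [-0.023, -0.967, -0.253], [-0.383, 0.242, -0.891]]
ft_force: [0.3, -0.2, -0.8]
grip_width: 1.002
grip_force: 0.0
```

```bash
python3 -c "from h import *;st()"; cat >> h.py <<'E'
from scipy.spatial.transform import Rotation as R
from scipy.optimize import least_squares
import json,os
E_=lambda a,t:R.from_euler(a,t).as_matrix()
LO=np.array([-2.91,-.82,.22,-1.22,.12,-3.08]);HI=np.array([2.91,2.16,2.67,4.37,2.79,3.08])
def fk(q,P):
    a1,b,d1,L2,a3,L3,a5,d6=P
    A=E_('z',q[0]);B=A@E_('y',q[1]+q[2]);C=B@E_('z',q[3]);D=C@E_('y',q[4])
    p=A@[a1,b,d1]+A@E_('y',q[1])@[0,0,L2]+B@[a3,0,L3]+C@[a5,0,0]+D@[0,0,d6]
    return p,D@E_('z',q[5]+np.pi/2)
if os.path.exists('P.npy'): PP=np.load('P.npy')
def ik(p,Rm,q0=None,n=15):
    best=None;rng=np.random.default_rng(0)
    f=lambda q:(lambda x:np.r_[(x[0]-p)*5,R.from_matrix(x[1].T@Rm).as_rotvec()])(fk(q,PP))
    for i in range(n):
        x0=q0 if (i==0 and q0 is not None) else rng.uniform(LO,HI)
        r=least_squares(f,np.clip(x0,LO+.01,HI-.01),bounds=(LO,HI))
        if best is None or r.cost<best.cost: best=r
        if best.cost<1e-8: break
    return best.x,best.cost
E
python3 - <<'E'
from h import *
np.set_printoptions(precision=4,suppress=True)
L=[json.loads(l) for l in open('log.jsonl')]
def res(P):return np.concatenate([fk(l['q'],P)[0]-l['tcp_pos'] for l in L])
r=least_squares(lambda P:np.r_[res(P),1e-4*(P-[0,0,.3,.4,0,.4,0,.25])],[0,.06,.3,.4,0,.4,0,.25])
print(r.x,abs(res(r.x)).max());np.save('P.npy',r.x)
for l in L:print(np.array(l['tcp_pos']),np.array(l['q']))
E
```

```text
[-0.      0.0596  0.2566  0.5968  0.1179  0.3844  0.      0.3527] 9.351536711665887e-09
[ 0.1797 -0.5983  0.2134] [-1.3745  0.4942  1.3461 -0.      1.3025 -0.0955]
[ 0.1797 -0.5983  0.2134] [-1.3745  0.4942  1.3461 -0.      1.3025 -0.0955]
[ 0.3266 -0.5647  0.2318] [-1.3025  0.6663  1.0516  0.3076  1.7207  0.1716]
[ 0.3465 -0.3898  0.2952] [-1.0225  0.1384  1.6935  0.1078  1.053   0.2489]
[ 0.329  -0.2899  0.3098] [-0.5291  0.2646  1.5537 -0.4204  1.5436  1.0721]
```

```bash
cat >> h.py <<'E'
def pose(g,psi,al,s):
    psi,al=np.radians([psi,al]);z=np.array([np.cos(al)*np.cos(psi),np.cos(al)*np.sin(psi),-np.sin(al)])
    y=s*np.array([-np.sin(psi),np.cos(psi),0]);return np.array(g)+.019*z,np.c_[np.cross(y,z),y,z]
E
python3 - <<'E'
from h import *
np.set_printoptions(precision=2,suppress=True)
for nm,g,ps,als in(('up',(.523,-.2925,.036),(-80,-55,-30,0,30,60,90),(45,60)),('lay',(.463,.0115,.041),(71.4,-108.6),(30,45)),('g2',(.463,.0115,.041),(71.4,-108.6),(45,60,70)),('place',(.660,-.0015,.043),(-40,-20,0,20,40),(20,30,45))):
  for ps_ in ps:
    for al in als:
      o=[]
      for s in(1,-1):
        q,c=ik(*pose(g,ps_,al,s),n=8); o.append(str(q) if c<1e-6 else '--')
      print(nm,ps_,al,*o)
E
```

```text
up -80 45 -- --
up -80 60 [-0.37  0.71  1.84 -1.01  0.53  0.33] --
up -55 45 [-0.4   0.8   2.12  3.86  0.61  1.37] [-0.4   0.8   2.12  3.86  0.61 -1.77]
up -55 60 -- --
up -30 45 [-0.67  0.81  2.22  2.98  0.68  1.6 ] [-0.67  0.81  2.22  2.98  0.68 -1.55]
up -30 60 -- --
up 0 45 [-0.94  0.8   2.1   1.96  0.67  1.89] [-0.94  0.8   2.1   1.96  0.67 -1.25]
up 0 60 [-0.82  0.68  1.96  1.27  0.39  2.72] [-0.82  0.68  1.96  1.27  0.39 -0.42]
up 30 45 [-1.03  0.82  1.82  1.14  0.89  2.24] [-1.03  0.82  1.82  1.14  0.89 -0.9 ]
up 30 60 [-0.89  0.72  1.78  0.83  0.74  2.64] [-0.89  0.72  1.78  0.83  0.74 -0.5 ]
up 60 45 [-0.98  0.89  1.51  0.73  1.26  2.27] [-0.98  0.89  1.51  0.73  1.26 -0.87]
up 60 60 [-0.88  0.79  1.55  0.56  1.07  2.44] [-0.88  0.79  1.55  0.56  1.07 -0.7 ]
up 90 45 [-0.87  0.98  1.21  0.47  1.6   2.13] [-0.87  0.98  1.21  0.47  1.6  -1.02]
up 90 60 [-0.81  0.86  1.34  0.36  1.35  2.18] [-0.81  0.86  1.34  0.36  1.35 -0.96]
lay 71.4 30 [-0.75  0.94  1.98  1.05  1.15  1.79] [-0.75  0.94  1.98  1.05  1.15 -1.35]
lay 71.4 45 [-0.64  0.79  2.02  0.99  0.93  1.97] [-0.64  0.79 
[... 1255 characters left out ...]
lace 0 30 [-0.17  0.98  2.19  2.98  1.07  1.57] [-0.17  0.98  2.19  2.98  1.07 -1.58]
place 0 45 [-0.14  0.78  2.06  2.92  0.49  1.66] [-0.14  0.78  2.06  2.92  0.49 -1.48]
place 20 20 [-0.45  1.1   2.14  2.37  1.29  1.5 ] [-0.45  1.1   2.14  2.37  1.29 -1.64]
place 20 30 [-0.4   0.95  2.12  2.36  1.    1.63] [-0.4   0.95  2.12  2.36  1.   -1.51]
place 20 45 [-0.32  0.78  2.01  2.13  0.55  2.  ] [-0.32  0.78  2.01  2.13  0.55 -1.15]
place 40 20 [-0.58  1.05  1.93  1.8   1.18  1.74] [-0.58  1.05  1.93  1.8   1.18 -1.4 ]
place 40 30 [-0.53  0.93  1.93  1.74  0.97  1.89] [-0.53  0.93  1.93  1.74  0.97 -1.25]
place 40 45 [-0.43  0.8   1.87  1.48  0.7   2.28] [-0.43  0.8   1.87  1.48  0.7  -0.86]
```

```bash
cat >> h.py <<'E'
def rows(path,claw,dt=1,dr=2):
    """path: list of (p,R), first=current; prints rounded tool-frame rows with accumulated rounding fed back"""
    p,M=path[0];out=[]
    for a,B in path[1:]:
        t=(M.T@(a-p)*100).round(dt);r=R.from_matrix(M.T@B).as_rotvec().round(dr)
        p=p+M@t/100;M=M@R.from_rotvec(r).as_matrix();out.append((t,r))
    for i,(t,r) in enumerate(out):
        if i%5==0:print('call')
        print(dict(claw=claw,tx=t[0],ty=t[1],tz=t[2],rx=r[0],ry=r[1],rz=r[2]))
    return p,M
def cur(): s=manip.sense();return np.array(s['tcp_pos']),np.array(s['ee_rot']),np.array(s['q'])
def jpath(q0,q1,vmax=.6):
    n=int(np.ceil(max(abs(np.array(q1)-q0)/np.array([1.89,1.89,2.57,3.01,3.01,3.01])/vmax*10)))
    while 1:
        w=(1-np.cos(np.linspace(0,np.pi,n+1)))/2 if 0 else np.linspace(0,1,n+1)
        P=[fk(q0+u*(q1-q0),PP) for u in w]
        if all(np.linalg.norm(b[0]-a[0])<.048 and R.from_matrix(a[1].T@b[1]).magnitude()<.142 for a,b in zip(P,P[1:])):return P
        n+=1
def lpath(a,b,n):
    rv=R.from_matrix(a[1].T@b[1]).as_rotvec()
    return [(a[0]+(b[0]-a[0])*u,a[1]@R.from_rotvec(rv*u).as_matrix()) for u in np.linspace(0,1,n+1)]
E
python3 - <<'E'
from h import *
np.set_printoptions(precision=2,suppress=True)
p,M,q=cur()
t=pose((.523,-.2925,.125),90,55,-1)
qt,c=ik(*t,q0=q);print(qt,c)
J=jpath(q,qt);print(len(J)-1,[round(j[0][2],3) for j in J])
rows(J,1.0)
E
```

```text
[-0.83  0.79  1.26  0.4   1.57 -0.93] 6.651958599139226e-27
15 [np.float64(0.31), np.float64(0.293), np.float64(0.277), np.float64(0.261), np.float64(0.245), np.float64(0.231), np.float64(0.216), np.float64(0.202), np.float64(0.189), np.float64(0.176), np.float64(0.164), np.float64(0.152), np.float64(0.141), np.float64(0.13), np.float64(0.119), np.float64(0.109)]
call
{'claw': 1.0, 'tx': np.float64(1.7), 'ty': np.float64(-0.7), 'tz': np.float64(1.0), 'rx': np.float64(0.06), 'ry': np.float64(0.01), 'rz': np.float64(-0.12)}
{'claw': 1.0, 'tx': np.float64(1.7), 'ty': np.float64(-0.4), 'tz': np.float64(1.0), 'rx': np.float64(0.06), 'ry': np.float64(0.02), 'rz': np.float64(-0.12)}
{'claw': 1.0, 'tx': np.float64(1.8), 'ty': np.float64(-0.1), 'tz': np.float64(0.9), 'rx': np.float64(0.06), 'ry': np.float64(0.03), 'rz': np.float64(-0.12)}
{'claw': 1.0, 'tx': np.float64(1.7), 'ty': np.float64(0.3), 'tz': np.float64(1.0), 'rx': np.float64(0.05), 'ry': np.float64(0.04), 'rz': np.float64(-0.11)}
{'claw': 1.0, 'tx': np.float64(1.6), 'ty': np.float64(0.5), 'tz': np.float64(1.0), 'rx': np.float64(0.
[... 929 characters left out ...]
': np.float64(-0.0), 'ry': np.float64(0.06), 'rz': np.float64(-0.11)}
{'claw': 1.0, 'tx': np.float64(0.0), 'ty': np.float64(1.7), 'tz': np.float64(0.7), 'rx': np.float64(-0.02), 'ry': np.float64(0.06), 'rz': np.float64(-0.11)}
{'claw': 1.0, 'tx': np.float64(-0.2), 'ty': np.float64(1.6), 'tz': np.float64(0.7), 'rx': np.float64(-0.03), 'ry': np.float64(0.06), 'rz': np.float64(-0.11)}
{'claw': 1.0, 'tx': np.float64(-0.5), 'ty': np.float64(1.6), 'tz': np.float64(0.6), 'rx': np.float64(-0.03), 'ry': np.float64(0.06), 'rz': np.float64(-0.12)}
{'claw': 1.0, 'tx': np.float64(-0.7), 'ty': np.float64(1.4), 'tz': np.float64(0.5), 'rx': np.float64(-0.04), 'ry': np.float64(0.04), 'rz': np.float64(-0.11)}
```

Request:
{"api": "move_arm", "payload": {
  "deltas": [
    {"claw":1,"tx":1.7,"ty":-0.7,"tz":1.0,"rx":0.06,"ry":0.01,"rz":-0.12},
    {"claw":1,"tx":1.7,"ty":-0.4,"tz":1.0,"rx":0.06,"ry":0.02,"rz":-0.12},
    {"claw":1,"tx":1.8,"ty":-0.1,"tz":0.9,"rx":0.06,"ry":0.03,"rz":-0.12},
    {"claw":1,"tx":1.7,"ty":0.3,"tz":1.0,"rx":0.05,"ry":0.04,"rz":-0.11},
    {"claw":1,"tx":1.6,"ty":0.5,"tz":1.0,"rx":0.05,"ry":0.05,"rz":-0.12}
  ]
}}

```text
time_s: 2.1
tcp_pos: [0.3883, -0.2749, 0.2283]
ee_rot: [[0.804, 0.5, -0.323], [0.546, -0.835, 0.068], [-0.235, -0.231, -0.944]]
ft_force: [-0.8, 0.1, -0.7]
grip_width: 1.002
grip_force: 0.0
```

Request:
{"api": "move_arm", "payload": {
  "deltas": [
    {"claw":1,"tx":1.6,"ty":0.7,"tz":0.9,"rx":0.03,"ry":0.05,"rz":-0.11},
    {"claw":1,"tx":1.3,"ty":1.0,"tz":0.9,"rx":0.04,"ry":0.05,"rz":-0.12},
    {"claw":1,"tx":1.1,"ty":1.2,"tz":0.9,"rx":0.02,"ry":0.06,"rz":-0.11},
    {"claw":1,"tx":0.9,"ty":1.4,"tz":0.9,"rx":0.01,"ry":0.06,"rz":-0.12},
    {"claw":1,"tx":0.6,"ty":1.5,"tz":0.8,"rx":0,"ry":0.07,"rz":-0.11}
  ]
}}

```text
time_s: 2.6
tcp_pos: [0.4546, -0.2685, 0.1624]
ee_rot: [[0.49, 0.85, -0.194], [0.843, -0.406, 0.352], [0.22, -0.336, -0.916]]
ft_force: [0.3, -0.3, -0.7]
grip_width: 1.0
grip_force: 0.0
```

Request:
{"api": "move_arm", "payload": {
  "deltas": [
    {"claw":1,"tx":0.4,"ty":1.6,"tz":0.8,"rx":0,"ry":0.06,"rz":-0.11},
    {"claw":1,"tx":0,"ty":1.7,"tz":0.7,"rx":-0.02,"ry":0.06,"rz":-0.11},
    {"claw":1,"tx":-0.2,"ty":1.6,"tz":0.7,"rx":-0.03,"ry":0.06,"rz":-0.11},
    {"claw":1,"tx":-0.5,"ty":1.6,"tz":0.6,"rx":-0.03,"ry":0.06,"rz":-0.12},
    {"claw":1,"tx":-0.7,"ty":1.4,"tz":0.5,"rx":-0.04,"ry":0.04,"rz":-0.11}
  ]
}}

```text
time_s: 3.1
tcp_pos: [0.5229, -0.2821, 0.1082]
ee_rot: [[-0.01, 1.0, -0.0], [0.818, 0.008, 0.575], [0.575, 0.006, -0.818]]
ft_force: [-0.2, 0.4, 0.2]
grip_width: 1.0
grip_force: 0.0
```

```bash
sed -i 's/print(dict(claw.*/print(f"{t[0]:g} {t[1]:g} {t[2]:g} | {r[0]:g} {r[1]:g} {r[2]:g}")/' h.py
python3 - <<'E'
from h import *
np.set_printoptions(precision=4,suppress=True)
p,M,q=cur();print(p,q,manip.sense()['ft_force'])
t=pose((.523,-.2925,.036),90,55,-1)
rows(lpath((p,M),t,5),1,2)
c=shot('wrist','w1')
for n,P in(('rim',(.523,-.2925,.06)),('base',(.523,-.2925,0))):print(n,proj(c,P))
im=c['frame'][:,:,::-1].copy()
for z,r in((.06,.029),(0,.026)):
    a=np.linspace(0,6.28,40);k=proj(c,np.c_[.523+r*np.cos(a),-.2925+r*np.sin(a),0*a+z]);cv2.polylines(im,[k.astype(int)],True,(0,255,0),1)
cv2.imwrite('pics/w1o.png',im)
E
```

```text
[ 0.5229 -0.2821  0.1082] [-0.8313  0.7877  1.2588  0.3978  1.5739 -0.9385] [-0.1782  0.406   0.2234]
call
-1 -0.01 1.44 | -0 -0 0
-1 -0.01 1.44 | -0 -0 0
-1.01 -0.01 1.45 | -0 -0 0.01
-1 0.01 1.44 | -0 -0 -0
-1 -0 1.44 | -0 -0 0
rim [[272.7226 290.3779]]
base [[272.6761 300.6317]]
```

View pics/w1o.png

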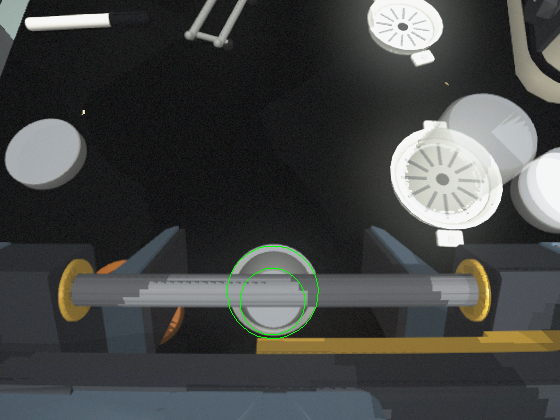

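The wrist view shows the clear beaker at (273,290), between the fingers and exactly on the predicted outlines. Going down.

Request:
{"api": "move_arm", "payload": {
  "deltas": [
    {"claw":1,"tx":-1,"ty":0,"tz":1.4,"rx":0,"ry":0,"rz":0},
    {"claw":1,"tx":-1,"ty":0,"tz":1.4,"rx":0,"ry":0,"rz":0},
    {"claw":1,"tx":-1,"ty":0,"tz":1.5,"rx":0,"ry":0,"rz":0.01},
    {"claw":1,"tx":-1,"ty":0,"tz":1.5,"rx":0,"ry":0,"rz":0},
    {"claw":1,"tx":-1,"ty":0,"tz":1.4,"rx":0,"ry":0,"rz":0}
  ]
}}

```text
time_s: 3.65
tcp_pos: [0.5223, -0.281, 0.0199]
ee_rot: [[0.005, 1.0, -0.003], [0.819, -0.002, 0.573], [0.573, -0.005, -0.819]]
ft_force: [0.4, 1.0, 0.2]
grip_width: 1.001
grip_force: 0.0
```

Request:
{"api": "move_arm", "payload": {
  "deltas": [
    {"claw":0.45,"tx":0,"ty":0,"tz":0,"rx":0,"ry":0,"rz":0},
    {"claw":0.45,"tx":0,"ty":0,"tz":0,"rx":0,"ry":0,"rz":0},
    {"claw":0.45,"tx":0,"ty":0,"tz":0,"rx":0,"ry":0,"rz":0},
    {"claw":0.45,"tx":0,"ty":0,"tz":0,"rx":0,"ry":0,"rz":0},
    {"claw":0.45,"tx":0,"ty":0,"tz":0,"rx":0,"ry":0,"rz":0}
  ]
}}

```text
time_s: 4.15
tcp_pos: [0.5227, -0.2818, 0.0221]
ee_rot: [[0.004, 1.0, -0.001], [0.82, -0.003, 0.572], [0.572, -0.003, -0.82]]
ft_force: [-1.0, -0.3, 4.5]
grip_width: 0.593
grip_force: 25.1
```

Request:
{"api": "move_arm", "payload": {
  "deltas": [
    {"claw":0.4,"tx":0,"ty":0,"tz":0,"rx":0,"ry":0,"rz":0},
    {"claw":0.4,"tx":0,"ty":0,"tz":0,"rx":0,"ry":0,"rz":0},
    {"claw":0.4,"tx":0,"ty":0,"tz":0,"rx":0,"ry":0,"rz":0}
  ]
}}

```text
time_s: 4.45
tcp_pos: [0.5227, -0.2818, 0.0221]
ee_rot: [[0.004, 1.0, -0.001], [0.82, -0.003, 0.573], [0.573, -0.003, -0.82]]
ft_force: [-1.3, -2.0, 6.0]
grip_width: 0.586
grip_force: 29.6
```

```bash
python3 - <<'E'
from h import *
c=shot('wrist','w2');s=manip.sense();print(s['grip_width'],s['tcp_pos'])
d=shot('scene','s2')
a=cv2.resize(c['frame'][180:380,150:430],(560,400));b=cv2.resize(d['frame'][130:230,290:430],(560,400))[:,:240]
cv2.imwrite('pics/w2c.png',np.hstack([a,b])[:,:,::-1])
E
```

```text
0.5846731629778789 [ 0.52265829 -0.28175416  0.02210374]
```

View pics/w2c.png

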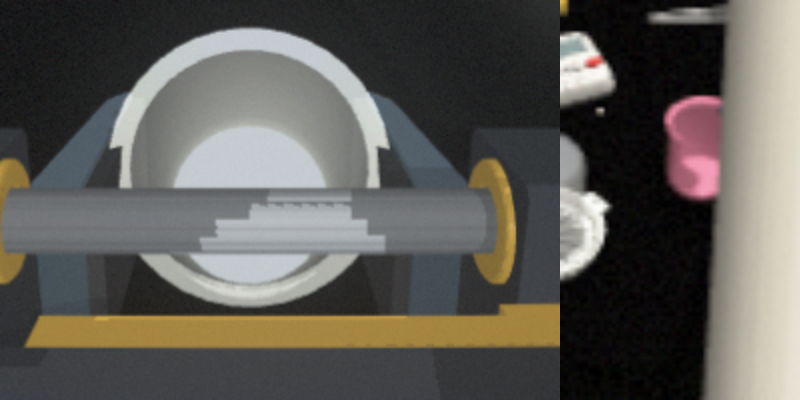

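The grip reads 53 mm with an upward force, so the pads' upper corners are probably touching the flared rim. I'll reopen and grip 5 mm lower.

Request:
{"api": "move_arm", "payload": {
  "deltas": [
    {"claw":0.8,"tx":0,"ty":0,"tz":0,"rx":0,"ry":0,"rz":0},
    {"claw":0.8,"tx":0,"ty":0,"tz":0,"rx":0,"ry":0,"rz":0},
    {"claw":0.8,"tx":0,"ty":0,"tz":0,"rx":0,"ry":0,"rz":0},
    {"claw":0.8,"tx":-0.3,"ty":0,"tz":0.5,"rx":0,"ry":0,"rz":0},
    {"claw":0.8,"tx":0,"ty":0,"tz":0,"rx":0,"ry":0,"rz":0}
  ]
}}

```text
time_s: 5.05
tcp_pos: [0.5222, -0.2808, 0.0149]
ee_rot: [[0.005, 1.0, -0.002], [0.819, -0.003, 0.574], [0.573, -0.005, -0.819]]
ft_force: [-0.2, 0.9, 0.3]
grip_width: 0.801
grip_force: 0.0
```

Request:
{"api": "move_arm", "payload": {
  "deltas": [
    {"claw":0.4,"tx":0,"ty":0,"tz":0,"rx":0,"ry":0,"rz":0},
    {"claw":0.4,"tx":0,"ty":0,"tz":0,"rx":0,"ry":0,"rz":0},
    {"claw":0.4,"tx":0,"ty":0,"tz":0,"rx":0,"ry":0,"rz":0},
    {"claw":0.4,"tx":0,"ty":0,"tz":0,"rx":0,"ry":0,"rz":0},
    {"claw":0.4,"tx":0,"ty":0,"tz":0,"rx":0,"ry":0,"rz":0}
  ]
}}

```text
time_s: 5.55
tcp_pos: [0.5225, -0.2811, 0.0158]
ee_rot: [[0.004, 1.0, -0.002], [0.82, -0.003, 0.573], [0.573, -0.004, -0.82]]
ft_force: [-0.9, 0.8, 0.9]
grip_width: 0.573
grip_force: 29.0
```

```bash
cat >> h.py <<'E'
def bk(o,m,yh):
    m=np.array(m,float);m/=np.linalg.norm(m);y=np.array(yh,float);y-=m*(y@m);y/=np.linalg.norm(y);T=np.eye(4);T[:3,:3]=np.c_[np.cross(y,m),y,m];T[:3,3]=o;return T
def T4(p,M): T=np.eye(4);T[:3,:3]=M;T[:3,3]=p;return T
E
python3 - <<'E'
from h import *
np.set_printoptions(precision=3,suppress=True)
p,M,q=cur();Tt=T4(p,M);g=p-.019*M[:,2]
B=bk([g[0],g[1],0],[0,0,1],M[:,1]);TB=np.linalg.inv(Tt)@B;np.save('TB1.npy',TB)
up=(p+[0,0,.10],M)
ps=np.radians(71.4);v=np.array([np.cos(ps),np.sin(ps),0]);e=np.radians(3.5)
best=[]
for sg in(1,-1):
  yh=sg*np.array([-v[1],v[0],0])
  L=bk(np.array([.463,.0115,.0385])-.030*v,v*np.cos(e)+[0,0,np.sin(e)],yh)@np.linalg.inv(TB)
  H=L.copy();H[2,3]+=.08
  print(sg,L[:3,2],L[:3,3])
  qu,c0=ik(*up,q0=q);qh,c=ik(H[:3,3],H[:3,:3],q0=qu,n=10);ql,c2=ik(L[:3,3],L[:3,:3],q0=qh,n=10);print(c0,c,c2,qu,qh,ql)
  if c<1e-6 and c2<1e-6:best.append((max(abs(qh-qu)),qu,qh,L))
best.sort(key=lambda b:b[0]);_,qu,qh,L=best[0];np.save('L.npy',L)
print('lift');rows(lpath((p,M),up,4),.4)
J=jpath(fk(qu,PP) and qu,qh);print(len(J)-1,np.array([j[0] for j in J[::3]]))
rows(J,.4)
E
```

```text
1 [-0.269 -0.809  0.522] [ 0.458 -0.003  0.05 ]
2.8813610934018743e-20 6.232170369671208e-22 4.825183423686779e-26 [-0.83   0.777  1.257  0.396  1.583 -0.918] [ 0.376  1.418  1.355 -1.112  2.324 -1.959] [ 0.376  1.552  1.238 -1.098  2.317 -1.938]
-1 [-0.253 -0.741 -0.622] [ 0.459 -0.001  0.029]
2.8813610934018743e-20 8.574054997482143e-29 2.7158688417313136e-23 [-0.83   0.777  1.257  0.396  1.583 -0.918] [ 0.345  0.773  1.588 -0.663  1.473  0.985] [ 0.345  0.902  1.599 -0.676  1.362  1.073]
lift
call
1.4 -0 -2 | 0 0 0
1.5 -0 -2.1 | 0 0 0
1.4 -0 -2 | 0 0 0
1.4 -0 -2.1 | 0 0 0
23 [[ 0.522 -0.281  0.116]
 [ 0.472 -0.211  0.071]
 [ 0.42  -0.168  0.049]
 [ 0.381 -0.148  0.047]
 [ 0.364 -0.139  0.059]
 [ 0.372 -0.128  0.08 ]
 [ 0.4   -0.102  0.103]
 [ 0.436 -0.051  0.122]]
call
1.2 -1.6 3 | 0.12 0.01 -0.07
1.1 -1.3 2.7 | 0.12 0.01 -0.08
1.1 -1 2.6 | 0.12 0.02 -0.07
1.1 -0.9 2.3 | 0.12 0.01 -0.07
1 -0.6 2 | 0.12 0.02 -0.07
call
0.9 -0.5 1.8 | 0.12 0.02 -0.07
0.9 -0.3 1.5 | 0.12 0.02 -0.06
0.8 -0.2 1.2 | 0.12 0.03 -0.07
0.7 -0.2 0.9 | 0.12 0.02 -0.05
0.7 -0 0.7 | 0.12 0.03 -0.06
call
0.7 -0 0.3 | 0.12 0.03 -0.05
0.6 -0 0.1 | 0.12 0.04 -0.05
0.7 0 -0.2 | 0.12 0.04 -0.04
0.7 0.1 -0.5 | 0.12 0.04 -0.04
0.7 -0 -0.8 | 0.11 0.04 -0.03
call
0.7 -0 -1 | 0.11 0.05 -0.03
0.9 0 -1.2 | 0.12 0.05 -0.03
0.9 -0 -1.4 | 0.11 0.05 -0.02
1.1 -0 -1.7 | 0.1 0.05 -0.01
1.1 -0 -1.8 | 0.1 0.06 -0.01
call
1.4 -0 -2 | 0.1 0.06 -0.01
1.4 -0 -2.2 | 0.1 0.07 0
1.6 0 -2.3 | 0.09 0.07 0
```

```bash
python3 - <<'E'
from h import *
np.set_printoptions(precision=3,suppress=True)
p,M,q=cur();TB=np.load('TB1.npy');up=(p+[0,0,.10],M)
ps=np.radians(71.4);v=np.array([np.cos(ps),np.sin(ps),0]);e=np.radians(3.5)
L=bk(np.array([.463,.0115,.0385])-.030*v,v*np.cos(e)+[0,0,np.sin(e)],-np.array([-v[1],v[0],0]))@np.linalg.inv(TB);np.save('L.npy',L)
H=L.copy();H[2,3]+=.08
qu,_=ik(*up,q0=q);qh,_=ik(H[:3,3],H[:3,:3],q0=qu);print(qu,qh)
J=jpath(qu,qh);print(len(J)-1)
for j in J[::3]:
    b=T4(*j)@TB;print(j[0],b[:3,3],b[:3,2])
rows(J,.4)
E
```

```text
[-0.83   0.777  1.257  0.396  1.583 -0.918] [ 0.345  0.773  1.588 -0.663  1.473  0.985]
15
[ 0.522 -0.281  0.116] [ 0.522 -0.292  0.1  ] [-0.  0.  1.]
[ 0.499 -0.188  0.086] [ 0.494 -0.201  0.073] [0.342 0.17  0.924]
[ 0.469 -0.123  0.072] [ 0.462 -0.14   0.065] [0.534 0.427 0.73 ]
[ 0.448 -0.08   0.073] [ 0.441 -0.098  0.073] [0.561 0.674 0.48 ]
[ 0.444 -0.045  0.086] [ 0.439 -0.062  0.092] [0.469 0.85  0.241]
[ 0.459 -0.001  0.109] [ 0.453 -0.017  0.118] [0.318 0.946 0.061]
call
2.1 -0.6 2.9 | 0.11 -0.04 0.07
2.1 -0.7 2.7 | 0.09 -0.06 0.07
1.9 -0.7 2.2 | 0.09 -0.07 0.06
1.8 -0.8 1.9 | 0.07 -0.09 0.06
1.7 -0.8 1.5 | 0.05 -0.1 0.06
call
1.5 -0.9 1.2 | 0.04 -0.1 0.06
1.4 -0.9 0.8 | 0.03 -0.11 0.06
1.2 -0.9 0.5 | -0 -0.12 0.06
1.1 -0.8 0.1 | -0.02 -0.11 0.05
1 -0.8 -0.3 | -0.04 -0.11 0.06
call
0.8 -0.7 -0.6 | -0.05 -0.1 0.05
0.7 -0.6 -0.9 | -0.07 -0.1 0.06
0.6 -0.4 -1.3 | -0.08 -0.08 0.05
0.6 -0.3 -1.6 | -0.1 -0.07 0.06
0.5 -0.2 -1.8 | -0.11 -0.05 0.06
```

Request:
{"api": "move_arm", "payload": {
  "deltas": [
    {"claw":0.4,"tx":1.4,"ty":0,"tz":-2,"rx":0,"ry":0,"rz":0},
    {"claw":0.4,"tx":1.5,"ty":0,"tz":-2.1,"rx":0,"ry":0,"rz":0},
    {"claw":0.4,"tx":1.4,"ty":0,"tz":-2,"rx":0,"ry":0,"rz":0},
    {"claw":0.4,"tx":1.4,"ty":0,"tz":-2.1,"rx":0,"ry":0,"rz":0}
  ]
}}

```text
time_s: 5.95
tcp_pos: [0.5228, -0.2813, 0.1165]
ee_rot: [[0.004, 1.0, -0.002], [0.82, -0.003, 0.573], [0.573, -0.004, -0.82]]
ft_force: [1.2, -1.0, -0.7]
grip_width: 0.573
grip_force: 29.2
```

Request:
{"api": "move_arm", "payload": {
  "deltas": [
    {"claw":0.4,"tx":2.1,"ty":-0.6,"tz":2.9,"rx":0.11,"ry":-0.04,"rz":0.07},
    {"claw":0.4,"tx":2.1,"ty":-0.7,"tz":2.7,"rx":0.09,"ry":-0.06,"rz":0.07},
    {"claw":0.4,"tx":1.9,"ty":-0.7,"tz":2.2,"rx":0.09,"ry":-0.07,"rz":0.06},
    {"claw":0.4,"tx":1.8,"ty":-0.8,"tz":1.9,"rx":0.07,"ry":-0.09,"rz":0.06},
    {"claw":0.4,"tx":1.7,"ty":-0.8,"tz":1.5,"rx":0.05,"ry":-0.1,"rz":0.06}
  ]
}}

```text
time_s: 6.45
tcp_pos: [0.4796, -0.141, 0.0745]
ee_rot: [[0.206, 0.868, -0.451], [0.963, -0.097, 0.253], [0.176, -0.486, -0.856]]
ft_force: [0.8, 0.6, -1.1]
grip_width: 0.569
grip_force: 29.1
```

Request:
{"api": "move_arm", "payload": {
  "deltas": [
    {"claw":0.4,"tx":1.5,"ty":-0.9,"tz":1.2,"rx":0.04,"ry":-0.1,"rz":0.06},
    {"claw":0.4,"tx":1.4,"ty":-0.9,"tz":0.8,"rx":0.03,"ry":-0.11,"rz":0.06},
    {"claw":0.4,"tx":1.2,"ty":-0.9,"tz":0.5,"rx":0,"ry":-0.12,"rz":0.06},
    {"claw":0.4,"tx":1.1,"ty":-0.8,"tz":0.1,"rx":-0.02,"ry":-0.11,"rz":0.05},
    {"claw":0.4,"tx":1,"ty":-0.8,"tz":-0.3,"rx":-0.04,"ry":-0.11,"rz":0.06}
  ]
}}

```text
time_s: 6.95
tcp_pos: [0.4455, -0.0678, 0.0754]
ee_rot: [[0.144, 0.816, -0.56], [0.892, -0.351, -0.283], [-0.428, -0.459, -0.779]]
ft_force: [-0.2, 0.3, -2.0]
grip_width: 0.576
grip_force: 29.1
```

Request:
{"api": "move_arm", "payload": {
  "deltas": [
    {"claw":0.4,"tx":0.8,"ty":-0.7,"tz":-0.6,"rx":-0.05,"ry":-0.1,"rz":0.05},
    {"claw":0.4,"tx":0.7,"ty":-0.6,"tz":-0.9,"rx":-0.07,"ry":-0.1,"rz":0.06},
    {"claw":0.4,"tx":0.6,"ty":-0.4,"tz":-1.3,"rx":-0.08,"ry":-0.08,"rz":0.05},
    {"claw":0.4,"tx":0.6,"ty":-0.3,"tz":-1.6,"rx":-0.1,"ry":-0.07,"rz":0.06},
    {"claw":0.4,"tx":0.5,"ty":-0.2,"tz":-1.8,"rx":-0.11,"ry":-0.05,"rz":0.06}
  ]
}}

```text
time_s: 7.45
tcp_pos: [0.4593, -0.001, 0.1085]
ee_rot: [[0.209, 0.946, -0.249], [0.589, -0.325, -0.74], [-0.781, 0.008, -0.625]]
ft_force: [-0.4, 0.1, -0.3]
grip_width: 0.573
grip_force: 29.1
```

```bash
python3 - <<'E'
from h import *
np.set_printoptions(precision=3,suppress=True)
p,M,q=cur();L=np.load('L.npy');TB=np.load('TB1.npy');B=T4(p,M)@TB;print(p,B[:3,3],B[:3,2],manip.sense()['ft_force'],L[:3,3])
print(q)
rows(lpath((p,M),(L[:3,3],L[:3,:3]),5),.4,2)
c=shot('top','t3');d=shot('scene','s3')
im=[]
for k,(x,y) in((c,(200,180)),(d,(220,190))):
    f=k['frame'][:,:,::-1].copy()
    for z,r in((0,.026),(.06,.029)):
        a=np.linspace(0,6.28,40);P=(B@np.c_[r*np.cos(a),r*np.sin(a),0*a+z,0*a+1].T).T[:,:3];cv2.polylines(f,[(proj(k,P)).astype(int)],True,(0,255,0),1)
    im.append(cv2.resize(f[y:y+120,x:x+130],(400,370)))
cv2.imwrite('pics/v3.png',np.hstack(im))
E
```

```text
[ 0.459 -0.001  0.109] [ 0.454 -0.017  0.118] [0.32  0.945 0.064] [-0.402  0.12  -0.314] [ 0.459 -0.001  0.029]
[ 0.345  0.771  1.589 -0.663  1.469  0.992]
call
1.24 -0.02 1.01 | 0 -0 -0
1.24 -0.03 1 | 0 -0 -0
1.24 -0.02 1.01 | 0 -0 -0
1.24 -0.03 1.01 | 0 -0 -0.01
1.25 -0.01 1.01 | 0 -0 0
```

View pics/v3.png

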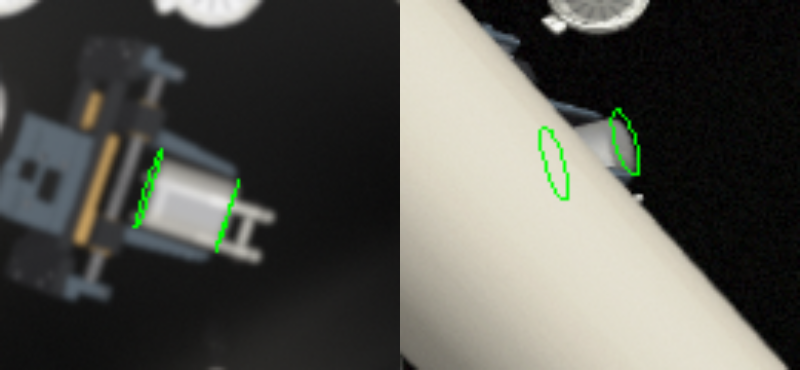

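Both views show the beaker held firmly, matching the predicted outline, with its mouth to the image left and in line with the rails. Lowering it onto the rest.

Request:
{"api": "move_arm", "payload": {
  "deltas": [
    {"claw":0.4,"tx":1.7,"ty":0,"tz":1.4,"rx":0,"ry":0,"rz":0},
    {"claw":0.4,"tx":1.7,"ty":0,"tz":1.4,"rx":0,"ry":0,"rz":0},
    {"claw":0.4,"tx":1.5,"ty":-0.1,"tz":1.2,"rx":0,"ry":0,"rz":-0.01},
    {"claw":0.4,"tx":0.8,"ty":0,"tz":0.6,"rx":0,"ry":0,"rz":0},
    {"claw":0.4,"tx":0.3,"ty":0,"tz":0.3,"rx":0,"ry":0,"rz":0}
  ]
}}

```text
time_s: 8.05
tcp_pos: [0.4574, -0.0027, 0.0302]
ee_rot: [[0.197, 0.947, -0.255], [0.594, -0.322, -0.738], [-0.78, -0.006, -0.625]]
ft_force: [0.3, -0.1, 1.1]
grip_width: 0.571
grip_force: 29.4
```

Request:
{"api": "move_arm", "payload": {
  "deltas": [
    {"claw":0.4,"tx":0.2,"ty":0,"tz":0.1,"rx":0,"ry":0,"rz":0},
    {"claw":0.4,"tx":0,"ty":0,"tz":0,"rx":0,"ry":0,"rz":0}
  ]
}}

```text
time_s: 8.25
tcp_pos: [0.4579, -0.002, 0.0291]
ee_rot: [[0.197, 0.947, -0.254], [0.594, -0.321, -0.738], [-0.78, -0.005, -0.626]]
ft_force: [-0.1, -0.0, -0.1]
grip_width: 0.577
grip_force: 29.5
```

Request:
{"api": "move_arm", "payload": {
  "deltas": [
    {"claw":0.4,"tx":0.1,"ty":0,"tz":0.1,"rx":0,"ry":0,"rz":0},
    {"claw":0.4,"tx":0,"ty":0,"tz":0,"rx":0,"ry":0,"rz":0}
  ]
}}

```text
time_s: 8.45
tcp_pos: [0.4581, -0.002, 0.0278]
ee_rot: [[0.198, 0.947, -0.253], [0.594, -0.321, -0.738], [-0.78, -0.004, -0.626]]
ft_force: [1.8, 1.9, 4.6]
grip_width: 0.571
grip_force: 29.9
```

Request:
{"api": "move_arm", "payload": {
  "deltas": [
    {"claw":0.4,"tx":0.1,"ty":0,"tz":0,"rx":0,"ry":0,"rz":0},
    {"claw":0.4,"tx":0,"ty":0,"tz":0,"rx":0,"ry":0,"rz":0}
  ]
}}

```text
time_s: 8.65
tcp_pos: [0.4582, -0.0016, 0.0273]
ee_rot: [[0.197, 0.947, -0.253], [0.593, -0.321, -0.738], [-0.781, -0.004, -0.625]]
ft_force: [2.5, 0.9, 8.6]
grip_width: 0.571
grip_force: 30.4
```

Contact at the expected height (8 N). I'll release, then back out upward.

Request:
{"api": "move_arm", "payload": {
  "deltas": [
    {"claw":0.65,"tx":0,"ty":0,"tz":0,"rx":0,"ry":0,"rz":0},
    {"claw":0.8,"tx":0,"ty":0,"tz":0,"rx":0,"ry":0,"rz":0},
    {"claw":1,"tx":0,"ty":0,"tz":0,"rx":0,"ry":0,"rz":0},
    {"claw":1,"tx":0,"ty":0,"tz":0,"rx":0,"ry":0,"rz":0},
    {"claw":1,"tx":0,"ty":0,"tz":0,"rx":0,"ry":0,"rz":0}
  ]
}}

```text
time_s: 9.15
tcp_pos: [0.4577, -0.0015, 0.0265]
ee_rot: [[0.197, 0.947, -0.254], [0.594, -0.321, -0.738], [-0.78, -0.006, -0.625]]
ft_force: [-0.5, -0.2, -0.4]
grip_width: 0.968
grip_force: 0.0
```

Request:
{"api": "move_arm", "payload": {
  "deltas": [
    {"claw":1,"tx":-1,"ty":0,"tz":-1,"rx":0,"ry":0,"rz":0},
    {"claw":1,"tx":-2,"ty":0,"tz":-2,"rx":0,"ry":0,"rz":0},
    {"claw":1,"tx":-3,"ty":0,"tz":-3,"rx":0,"ry":0,"rz":0},
    {"claw":1,"tx":-3,"ty":0,"tz":-3,"rx":0,"ry":0,"rz":0},
    {"claw":1,"tx":-3,"ty":0,"tz":-3,"rx":0,"ry":0,"rz":0}
  ]
}}

```text
time_s: 9.65
tcp_pos: [0.4642, 0.016, 0.1978]
ee_rot: [[0.197, 0.947, -0.254], [0.594, -0.321, -0.738], [-0.78, -0.006, -0.626]]
ft_force: [1.1, -0.3, -0.6]
grip_width: 0.999
grip_force: 0.0
```

```bash
python3 - <<'E'
from h import *
np.set_printoptions(precision=3,suppress=True)
p,M,q=cur();print(p,M[:,2],q)
v=np.array([np.cos(np.radians(71.4)),np.sin(np.radians(71.4)),0]);ctr=np.array([.463,.0115,.0385])
g=ctr-.008*v   # 22 mm from base
for s in(1,-1):
  qh,c=ik(*pose(g+[0,0,.1],71.4,60,s),q0=q);ql,c2=ik(*pose(g,71.4,60,s),q0=qh);J=jpath(q,qh)
  print(s,qh,c,ql,c2,len(J)-1,min(j[0][2] for j in J))
c=shot('top','t4');d=shot('wrist','w4')
B=bk(ctr-.03*v-[0,0,.001],v+[0,0,.06],[0,0,1]);im=[]
for k in(c,d):
    f=k['frame'][:,:,::-1].copy()
    for z,r in((0,.026),(.06,.029)):
        a=np.linspace(0,6.28,40);P=(B@np.c_[r*np.cos(a),r*np.sin(a),0*a+z,0*a+1].T).T[:,:3];cv2.polylines(f,[(proj(k,P)).astype(int)],True,(0,255,0),1)
    im.append(f)
cv2.imwrite('pics/v4.png',np.hstack([cv2.resize(im[0][190:310,200:330],(400,370)),cv2.resize(im[1],(400,370))]))
E
```

```text
[0.464 0.016 0.198] [-0.254 -0.738 -0.626] [ 0.366  0.653  1.509 -0.643  1.638  0.872]
1 [-0.499  0.456  1.955  0.654  0.943  2.518] 1.8535639532560189e-31 [-0.499  0.669  2.022  0.824  0.735  2.265] 3.1306577475222177e-24 26 0.0997992834973111
-1 [-0.499  0.456  1.955  0.654  0.943 -0.624] 3.934811989113805e-20 [-0.499  0.669  2.022  0.824  0.735 -0.877] 8.088338222027066e-24 15 0.09988890346627599
```

View pics/v4.png

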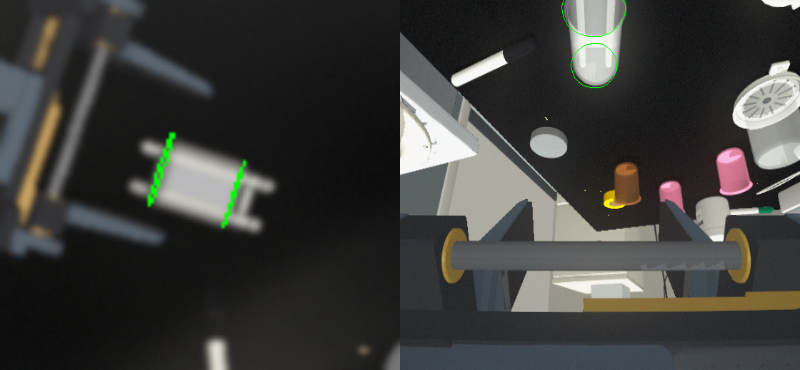

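The beaker lies on the rails as predicted: top crop outlines match, mouth to the left (+y). Now over to the regrasp from the other side.

```bash
python3 - <<'E'
from h import *
np.set_printoptions(precision=3,suppress=True)
p,M,q=cur()
v=np.array([np.cos(np.radians(71.4)),np.sin(np.radians(71.4)),0]);g=np.array([.463,.0115,.0385])-.008*v
qh,c=ik(*pose(g+[0,0,.12],71.4,60,-1),q0=q);J=jpath(q,qh,.65)
print(c,min(j[0][2] for j in J))
rows(J,1)
E
```

```text
3.0757612784236023e-21 0.11355139004266318
call
0.6 -1.5 2.2 | 0.08 0.08 -0.07
0.7 -1.3 1.8 | 0.08 0.1 -0.06
0.7 -1.1 1.7 | 0.06 0.1 -0.06
0.8 -0.9 1.3 | 0.04 0.1 -0.05
0.8 -0.7 1 | 0.03 0.12 -0.04
call
0.8 -0.5 0.8 | 0.02 0.11 -0.03
0.7 -0.2 0.4 | -0 0.11 -0.03
0.8 0 0.2 | -0.02 0.11 -0.02
0.6 0.4 -0 | -0.02 0.1 -0.02
0.6 0.5 -0.4 | -0.05 0.1 -0.01
call
0.4 0.9 -0.5 | -0.05 0.09 -0.01
0.2 1.1 -0.7 | -0.07 0.08 -0.01
0.1 1.3 -1 | -0.07 0.07 0
-0.3 1.6 -1.1 | -0.09 0.06 0.01
-0.4 1.7 -1.2 | -0.09 0.04 0
```

Request:
{"api": "move_arm", "payload": {
  "deltas": [
    {"claw":1,"tx":0.6,"ty":-1.5,"tz":2.2,"rx":0.08,"ry":0.08,"rz":-0.07},
    {"claw":1,"tx":0.7,"ty":-1.3,"tz":1.8,"rx":0.08,"ry":0.1,"rz":-0.06},
    {"claw":1,"tx":0.7,"ty":-1.1,"tz":1.7,"rx":0.06,"ry":0.1,"rz":-0.06},
    {"claw":1,"tx":0.8,"ty":-0.9,"tz":1.3,"rx":0.04,"ry":0.1,"rz":-0.05},
    {"claw":1,"tx":0.8,"ty":-0.7,"tz":1,"rx":0.03,"ry":0.12,"rz":-0.04}
  ]
}}

```text
time_s: 10.25
tcp_pos: [0.3908, 0.0139, 0.1248]
ee_rot: [[0.134, 0.881, -0.453], [0.932, -0.267, -0.244], [-0.336, -0.39, -0.857]]
ft_force: [-0.9, -0.2, 0.1]
grip_width: 0.997
grip_force: 0.0
```

Request:
{"api": "move_arm", "payload": {
  "deltas": [
    {"claw":1,"tx":0.8,"ty":-0.5,"tz":0.8,"rx":0.02,"ry":0.11,"rz":-0.03},
    {"claw":1,"tx":0.7,"ty":-0.2,"tz":0.4,"rx":0,"ry":0.11,"rz":-0.03},
    {"claw":1,"tx":0.8,"ty":0,"tz":0.2,"rx":-0.02,"ry":0.11,"rz":-0.02},
    {"claw":1,"tx":0.6,"ty":0.4,"tz":0,"rx":-0.02,"ry":0.1,"rz":-0.02},
    {"claw":1,"tx":0.6,"ty":0.5,"tz":-0.4,"rx":-0.05,"ry":0.1,"rz":-0.01}
  ]
}}

```text
time_s: 10.75
tcp_pos: [0.3951, 0.0441, 0.111]
ee_rot: [[0.251, 0.925, -0.285], [0.95, -0.179, 0.255], [0.185, -0.335, -0.924]]
ft_force: [0.1, 0.7, -0.2]
grip_width: 1.001
grip_force: 0.0
```

Request:
{"api": "move_arm", "payload": {
  "deltas": [
    {"claw":1,"tx":0.4,"ty":0.9,"tz":-0.5,"rx":-0.05,"ry":0.09,"rz":-0.01},
    {"claw":1,"tx":0.2,"ty":1.1,"tz":-0.7,"rx":-0.07,"ry":0.08,"rz":-0.01},
    {"claw":1,"tx":0.1,"ty":1.3,"tz":-1,"rx":-0.07,"ry":0.07,"rz":0},
    {"claw":1,"tx":-0.3,"ty":1.6,"tz":-1.1,"rx":-0.09,"ry":0.06,"rz":0.01},
    {"claw":1,"tx":-0.4,"ty":1.7,"tz":-1.2,"rx":-0.09,"ry":0.04,"rz":0}
  ]
}}

```text
time_s: 11.25
tcp_pos: [0.4617, 0.0115, 0.1377]
ee_rot: [[0.279, 0.947, 0.161], [0.822, -0.322, 0.469], [0.496, 0.002, -0.868]]
ft_force: [-0.2, 0.7, -0.4]
grip_width: 0.997
grip_force: 0.0
```

```bash
python3 - <<'E'
from h import *
np.set_printoptions(precision=3,suppress=True)
p,M,q=cur()
v=np.array([np.cos(np.radians(71.4)),np.sin(np.radians(71.4)),0]);ctr=np.array([.463,.0115,.0385]);g=ctr-.008*v
t=pose(g,71.4,60,-1);print(p,t[0])
rows(lpath((p,M),t,5),1)
c=shot('wrist','w5');d=shot('top','t5')
B=bk(ctr-.03*v-[0,0,.001],v+[0,0,.06],[0,0,1]);im=[]
for k in(d,c):
    f=k['frame'][:,:,::-1].copy()
    for z,r in((0,.026),(.06,.029)):
        a=np.linspace(0,6.28,40);P=(B@np.c_[r*np.cos(a),r*np.sin(a),0*a+z,0*a+1].T).T[:,:3];cv2.polylines(f,[(proj(k,P)).astype(int)],True,(0,255,0),1)
    im.append(f)
cv2.imwrite('pics/v5.png',np.hstack([cv2.resize(im[0][190:310,200:330],(300,277)),np.array(im[1][143:,:500])]))
E
```

```text
[0.462 0.011 0.138] [0.463 0.013 0.022]
call
-1.1 0 2 | 0 0 -0
-1.1 0 2.1 | 0 0 -0
-1.1 0.1 2 | 0 0 -0
-1.2 -0 2 | 0 0 -0
-1.1 0 2 | 0 0 -0
```

View pics/v5.png

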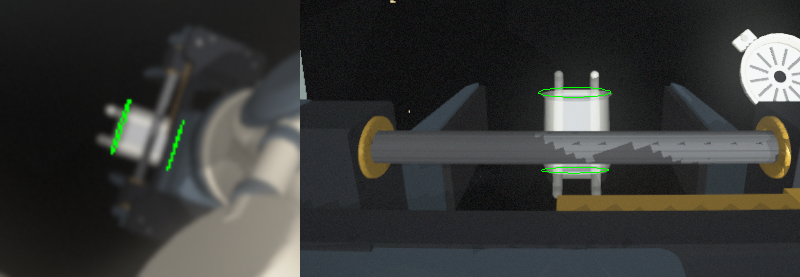

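The wrist view shows the beaker lying on the rails, centred between the fingers, with its ends on the predicted lines (575,92) and (575,170). Going down and gripping.

Request:
{"api": "move_arm", "payload": {
  "deltas": [
    {"claw":1,"tx":-1.1,"ty":0,"tz":2,"rx":0,"ry":0,"rz":0},
    {"claw":1,"tx":-1.1,"ty":0,"tz":2.1,"rx":0,"ry":0,"rz":0},
    {"claw":1,"tx":-1.1,"ty":0.1,"tz":2,"rx":0,"ry":0,"rz":0},
    {"claw":1,"tx":-1.2,"ty":0,"tz":2,"rx":0,"ry":0,"rz":0},
    {"claw":1,"tx":-1.1,"ty":0,"tz":2,"rx":0,"ry":0,"rz":0}
  ]
}}

```text
time_s: 11.85
tcp_pos: [0.4621, 0.0141, 0.0206]
ee_rot: [[0.278, 0.948, 0.154], [0.824, -0.318, 0.469], [0.494, -0.004, -0.869]]
ft_force: [0.2, -0.0, -0.4]
grip_width: 0.998
grip_force: 0.0
```

Request:
{"api": "move_arm", "payload": {
  "deltas": [
    {"claw":0.8,"tx":0,"ty":0,"tz":0,"rx":0,"ry":0,"rz":0},
    {"claw":0.65,"tx":0,"ty":0,"tz":0,"rx":0,"ry":0,"rz":0},
    {"claw":0.4,"tx":0,"ty":0,"tz":0,"rx":0,"ry":0,"rz":0},
    {"claw":0.4,"tx":0,"ty":0,"tz":0,"rx":0,"ry":0,"rz":0},
    {"claw":0.4,"tx":0,"ty":0,"tz":0,"rx":0,"ry":0,"rz":0}
  ]
}}

```text
time_s: 12.35
tcp_pos: [0.4627, 0.013, 0.0222]
ee_rot: [[0.279, 0.947, 0.157], [0.824, -0.32, 0.468], [0.494, -0.001, -0.869]]
ft_force: [1.8, -0.9, 1.6]
grip_width: 0.588
grip_force: 1.5
```

Request:
{"api": "move_arm", "payload": {
  "deltas": [
    {"claw":0.4,"tx":0,"ty":0,"tz":0,"rx":0,"ry":0,"rz":0},
    {"claw":0.4,"tx":0,"ty":0,"tz":0,"rx":0,"ry":0,"rz":0}
  ]
}}

```text
time_s: 12.55
tcp_pos: [0.4631, 0.0127, 0.022]
ee_rot: [[0.279, 0.947, 0.158], [0.823, -0.321, 0.468], [0.494, -0.001, -0.869]]
ft_force: [2.2, -2.2, 7.8]
grip_width: 0.564
grip_force: 30.0
```

```bash
python3 - <<'E'
from h import *
np.set_printoptions(precision=3,suppress=True)
p,M,q=cur();print(p,M[:,2],manip.sense()['grip_width'],manip.sense()['ft_force'])
v=np.array([np.cos(np.radians(71.4)),np.sin(np.radians(71.4)),0])
g=p-.019*M[:,2];ctr=np.array([.463,.0115,.0375]);o=ctr-.03*v
n=np.array([-v[1],v[0],0]); o=o+n*((g-o)@n)   # laterally centred by grip
e=np.radians(3.5);B=bk(o,v*np.cos(e)+[0,0,np.sin(e)],M[:,1]);TB=np.linalg.inv(T4(p,M))@B;np.save('TB2.npy',TB);print(TB)
up=(p+[0,0,.12],M);qu,_=ik(*up,q0=q);print('lift');rows(lpath((p,M),up,4),.4)
dish=np.array([.660,-.0015,0.004])
for ps in(40,55,25):
  y=np.radians(ps);
  for s in(1,):
    P=bk(dish+[0,0,.0615],[0,0,-1],s*np.array([-np.sin(y),np.cos(y),0]))@np.linalg.inv(TB);H=P.copy();H[2,3]+=.07
    qh,c=ik(H[:3,3],H[:3,:3],q0=qu);ql,c2=ik(P[:3,3],P[:3,:3],q0=qh);J=jpath(qu,qh,.6)
    print(ps,s,P[:3,2],qh,c,ql,c2,len(J)-1)
    for j in J[::4]:
        b=T4(*j)@TB;print('  ',j[0],b[:3,3],b[:3,2])
E
```

```text
[0.463 0.013 0.022] [ 0.158  0.468 -0.869] 0.5642784432599841 [ 2.244 -2.239  7.835]
[[ 0.44   0.002  0.898 -0.019]
 [-0.     1.    -0.002  0.   ]
 [-0.898  0.001  0.44  -0.029]
 [ 0.     0.     0.     1.   ]]
lift
call
1.5 -0 -2.6 | 0 0 0
1.5 -0 -2.6 | 0 0 0
1.4 -0 -2.6 | 0 0 0
1.5 -0 -2.6 | 0 0 0
40 1 [ 0.687  0.578 -0.44 ] [-0.55   0.825  1.943  1.692  1.032  1.988] 1.4216421454841022e-24 [-0.55   0.974  1.932  1.772  1.054  1.831] 2.234838486204105e-20 26
   [0.463 0.013 0.142] [ 0.453 -0.017  0.158] [0.318 0.946 0.061]
   [0.492 0.036 0.138] [0.473 0.01  0.151] [0.718 0.685 0.123]
   [0.525 0.051 0.136] [0.498 0.032 0.15 ] [0.954 0.297 0.031]
   [0.559 0.057 0.134] [0.53  0.046 0.151] [ 0.975 -0.085 -0.203]
   [0.593 0.055 0.131] [0.567 0.049 0.153] [ 0.792 -0.331 -0.513]
   [0.627 0.043 0.124] [0.606 0.038 0.151] [ 0.476 -0.361 -0.802]
   [0.659 0.023 0.113] [0.643 0.015 0.143] [ 0.14  -0.164 -0.976]
55 1 [ 0.514  0.736 -0.44 ] [-0.577  0.849  1.753  1.351  1.167  2.165] 2.274264749051259e-21 [-0.577  0.979  1.743  1.403  1.144  2.037] 1.2995262153589037e-21 24
   [0.463 0.013 
[... 358 characters left out ...]
 0.365 -0.25  -0.897]
   [0.67  0.013 0.105] [ 0.66  -0.002  0.135] [-0. -0. -1.]
25 1 [ 0.813  0.38  -0.44 ] [-0.465  0.826  2.102  2.14   0.99   1.774] 3.1235554219693687e-24 [-0.465  0.996  2.088  2.216  1.08   1.624] 6.67122229731986e-31 27
   [0.463 0.013 0.142] [ 0.453 -0.017  0.158] [0.318 0.946 0.061]
   [0.494 0.054 0.144] [0.474 0.028 0.155] [0.713 0.682 0.164]
   [0.53  0.08  0.148] [0.502 0.061 0.159] [0.954 0.283 0.099]
   [0.567 0.091 0.152] [0.537 0.08  0.166] [ 0.985 -0.114 -0.127]
   [0.604 0.086 0.15 ] [0.575 0.082 0.17 ] [ 0.813 -0.378 -0.444]
   [0.637 0.067 0.142] [0.613 0.065 0.167] [ 0.507 -0.423 -0.751]
   [0.663 0.036 0.124] [0.644 0.032 0.153] [ 0.183 -0.244 -0.952]
```

Request:
{"api": "move_arm", "payload": {
  "deltas": [
    {"claw":0.4,"tx":1.5,"ty":0,"tz":-2.6,"rx":0,"ry":0,"rz":0},
    {"claw":0.4,"tx":1.5,"ty":0,"tz":-2.6,"rx":0,"ry":0,"rz":0},
    {"claw":0.4,"tx":1.4,"ty":0,"tz":-2.6,"rx":0,"ry":0,"rz":0},
    {"claw":0.4,"tx":1.5,"ty":0,"tz":-2.6,"rx":0,"ry":0,"rz":0}
  ]
}}

```text
time_s: 12.95
tcp_pos: [0.462, 0.0129, 0.1422]
ee_rot: [[0.28, 0.947, 0.156], [0.823, -0.321, 0.468], [0.494, -0.003, -0.87]]
ft_force: [0.8, -0.3, -0.2]
grip_width: 0.562
grip_force: 30.0
```

```bash
python3 - <<'E'
from h import *
np.set_printoptions(precision=3,suppress=True)
p,M,q=cur();TB=np.load('TB2.npy');y=np.radians(40)
P=bk([.660,-.0015,.0655],[0,0,-1],[-np.sin(y),np.cos(y),0])@np.linalg.inv(TB);np.save('P2.npy',P);H=P.copy();H[2,3]+=.07
qh,c=ik(H[:3,3],H[:3,:3],q0=q);print(c,q,qh,manip.sense()['grip_width']);rows(jpath(q,qh,.6),.4)
E
```

```text
1.4216421454841022e-24 [-0.496  0.414  1.937  0.622  0.988 -0.57 ] [-0.55   0.825  1.943  1.692  1.032  1.988] 0.5617325957332018
call
0.7 0.5 0.5 | -0 0.03 0.13
0.7 0.4 0.5 | -0 0.04 0.13
0.7 0.3 0.5 | -0 0.03 0.13
0.7 0.3 0.5 | 0 0.03 0.14
0.8 0.3 0.5 | 0.01 0.03 0.13
call
0.7 0.2 0.4 | 0.01 0.03 0.13
0.7 0.1 0.5 | 0.02 0.02 0.13
0.8 0.1 0.4 | 0.01 0.03 0.14
0.8 0.1 0.4 | 0.02 0.03 0.13
0.7 -0 0.5 | 0.02 0.02 0.13
call
0.8 -0.1 0.4 | 0.02 0.02 0.14
0.8 -0.1 0.4 | 0.02 0.02 0.13
0.8 -0.1 0.3 | 0.02 0.02 0.13
0.8 -0.2 0.4 | 0.03 0.02 0.14
0.7 -0.2 0.4 | 0.02 0.01 0.13
call
0.8 -0.3 0.3 | 0.03 0.01 0.14
0.7 -0.4 0.4 | 0.03 0.01 0.13
0.8 -0.4 0.3 | 0.02 0.01 0.14
0.7 -0.5 0.3 | 0.03 0 0.13
0.7 -0.6 0.3 | 0.03 0.01 0.13
call
0.7 -0.6 0.3 | 0.03 -0 0.14
0.6 -0.6 0.3 | 0.03 -0 0.13
0.6 -0.8 0.3 | 0.02 -0.01 0.14
0.5 -0.8 0.2 | 0.03 -0 0.13
0.5 -0.9 0.3 | 0.03 -0.01 0.14
call
0.5 -0.9 0.2 | 0.03 -0.01 0.13
```

Request:
{"api": "move_arm", "payload": {
  "deltas": [
    {"claw":0.4,"tx":0.7,"ty":0.5,"tz":0.5,"rx":0,"ry":0.03,"rz":0.13},
    {"claw":0.4,"tx":0.7,"ty":0.4,"tz":0.5,"rx":0,"ry":0.04,"rz":0.13},
    {"claw":0.4,"tx":0.7,"ty":0.3,"tz":0.5,"rx":0,"ry":0.03,"rz":0.13},
    {"claw":0.4,"tx":0.7,"ty":0.3,"tz":0.5,"rx":0,"ry":0.03,"rz":0.14},
    {"claw":0.4,"tx":0.8,"ty":0.3,"tz":0.5,"rx":0.01,"ry":0.03,"rz":0.13}
  ]
}}

```text
time_s: 13.45
tcp_pos: [0.5003, 0.0413, 0.1369]
ee_rot: [[0.776, 0.584, 0.237], [0.371, -0.727, 0.577], [0.509, -0.36, -0.782]]
ft_force: [0.3, -0.8, -1.4]
grip_width: 0.561
grip_force: 30.0
```

Request:
{"api": "move_arm", "payload": {
  "deltas": [
    {"claw":0.4,"tx":0.7,"ty":0.2,"tz":0.4,"rx":0.01,"ry":0.03,"rz":0.13},
    {"claw":0.4,"tx":0.7,"ty":0.1,"tz":0.5,"rx":0.02,"ry":0.02,"rz":0.13},
    {"claw":0.4,"tx":0.8,"ty":0.1,"tz":0.4,"rx":0.01,"ry":0.03,"rz":0.14},
    {"claw":0.4,"tx":0.8,"ty":0.1,"tz":0.4,"rx":0.02,"ry":0.03,"rz":0.13},
    {"claw":0.4,"tx":0.7,"ty":0,"tz":0.5,"rx":0.02,"ry":0.02,"rz":0.13}
  ]
}}

```text
time_s: 13.95
tcp_pos: [0.5412, 0.0558, 0.1342]
ee_rot: [[0.944, 0.019, 0.33], [-0.213, -0.73, 0.65], [0.253, -0.684, -0.685]]
ft_force: [0.4, 0.3, -0.9]
grip_width: 0.56
grip_force: 30.0
```

Request:
{"api": "move_arm", "payload": {
  "deltas": [
    {"claw":0.4,"tx":0.8,"ty":-0.1,"tz":0.4,"rx":0.02,"ry":0.02,"rz":0.14},
    {"claw":0.4,"tx":0.8,"ty":-0.1,"tz":0.4,"rx":0.02,"ry":0.02,"rz":0.13},
    {"claw":0.4,"tx":0.8,"ty":-0.1,"tz":0.3,"rx":0.02,"ry":0.02,"rz":0.13},
    {"claw":0.4,"tx":0.8,"ty":-0.2,"tz":0.4,"rx":0.03,"ry":0.02,"rz":0.14},
    {"claw":0.4,"tx":0.7,"ty":-0.2,"tz":0.4,"rx":0.02,"ry":0.01,"rz":0.13}
  ]
}}

```text
time_s: 14.45
tcp_pos: [0.5848, 0.0566, 0.1305]
ee_rot: [[0.732, -0.52, 0.439], [-0.652, -0.35, 0.672], [-0.196, -0.779, -0.596]]
ft_force: [0.0, -0.2, -0.4]
grip_width: 0.559
grip_force: 30.0
```

Request:
{"api": "move_arm", "payload": {
  "deltas": [
    {"claw":0.4,"tx":0.8,"ty":-0.3,"tz":0.3,"rx":0.03,"ry":0.01,"rz":0.14},
    {"claw":0.4,"tx":0.7,"ty":-0.4,"tz":0.4,"rx":0.03,"ry":0.01,"rz":0.13},
    {"claw":0.4,"tx":0.8,"ty":-0.4,"tz":0.3,"rx":0.02,"ry":0.01,"rz":0.14},
    {"claw":0.4,"tx":0.7,"ty":-0.5,"tz":0.3,"rx":0.03,"ry":0,"rz":0.13},
    {"claw":0.4,"tx":0.7,"ty":-0.6,"tz":0.3,"rx":0.03,"ry":0.01,"rz":0.13}
  ]
}}

```text
time_s: 14.95
tcp_pos: [0.6284, 0.0427, 0.123]
ee_rot: [[0.255, -0.791, 0.556], [-0.723, 0.226, 0.653], [-0.642, -0.568, -0.514]]
ft_force: [0.4, -0.2, 0.6]
grip_width: 0.561
grip_force: 30.0
```

Request:
{"api": "move_arm", "payload": {
  "deltas": [
    {"claw":0.4,"tx":0.7,"ty":-0.6,"tz":0.3,"rx":0.03,"ry":0,"rz":0.14},
    {"claw":0.4,"tx":0.6,"ty":-0.6,"tz":0.3,"rx":0.03,"ry":0,"rz":0.13},
    {"claw":0.4,"tx":0.6,"ty":-0.8,"tz":0.3,"rx":0.02,"ry":-0.01,"rz":0.14},
    {"claw":0.4,"tx":0.5,"ty":-0.8,"tz":0.2,"rx":0.03,"ry":0,"rz":0.13},
    {"claw":0.4,"tx":0.5,"ty":-0.9,"tz":0.3,"rx":0.03,"ry":-0.01,"rz":0.14}
  ]
}}

```text
time_s: 15.45
tcp_pos: [0.6674, 0.0165, 0.1085]
ee_rot: [[-0.259, -0.699, 0.667], [-0.379, 0.709, 0.595], [-0.888, -0.098, -0.449]]
ft_force: [-0.5, -0.7, -0.9]
grip_width: 0.56
grip_force: 30.0
```

Request:
{"api": "move_arm", "payload": {
  "deltas": [
    {"claw":0.4,"tx":0.5,"ty":-0.9,"tz":0.2,"rx":0.03,"ry":-0.01,"rz":0.13},
    {"claw":0.4,"tx":0,"ty":0,"tz":0,"rx":0,"ry":0,"rz":0}
  ]
}}

```text
time_s: 15.65
tcp_pos: [0.6735, 0.0095, 0.1033]
ee_rot: [[-0.339, -0.64, 0.689], [-0.278, 0.768, 0.577], [-0.899, 0.004, -0.439]]
ft_force: [-0.6, 0.1, -0.3]
grip_width: 0.562
grip_force: 30.0
```

```bash
python3 - <<'E'
from h import *
np.set_printoptions(precision=3,suppress=True)
p,M,q=cur();TB=np.load('TB2.npy');P=np.load('P2.npy');B=T4(p,M)@TB;print(p,B[:3,3],B[:3,2],manip.sense()['grip_width'],manip.sense()['ft_force'])
print('down to 1.5mm above');rows(lpath((p,M),(P[:3,3],P[:3,:3]),5),.4,2)
im=[]
for n in('top','scene','wrist'):
    k=shot(n,n+'6');f=k['frame'][:,:,::-1].copy()
    for T in(B,):
      for z,r in((0,.026),(.06,.029)):
        a=np.linspace(0,6.28,60);Q=(T@np.c_[r*np.cos(a),r*np.sin(a),0*a+z,0*a+1].T).T[:,:3];cv2.polylines(f,[(proj(k,Q)).astype(int)],True,(0,255,0),1)
    a=np.linspace(0,6.28,60);cv2.polylines(f,[proj(k,np.c_[.66+.041*np.cos(a),-.0015+.041*np.sin(a),0*a+.012]).astype(int)],True,(0,0,255),1)
    im.append(f)
cv2.imwrite('pics/v6.png',np.vstack([np.hstack([cv2.resize(im[0][110:210,220:320],(300,300)),cv2.resize(im[1][160:260,180:280],(300,300))]),cv2.resize(im[2],(600,300))]))
E
```

```text
[0.673 0.009 0.103] [ 0.66  -0.002  0.133] [ 0.     0.002 -1.   ] 0.5621468747885117 [-0.625  0.071 -0.349]
down to 1.5mm above
call
1.22 0 0.6 | -0 0 -0
1.22 0 0.59 | -0 0 -0
1.23 0 0.6 | -0 0 -0
1.22 0 0.6 | -0 0 -0
1.22 0 0.6 | -0 0 -0
```

View pics/v6.png

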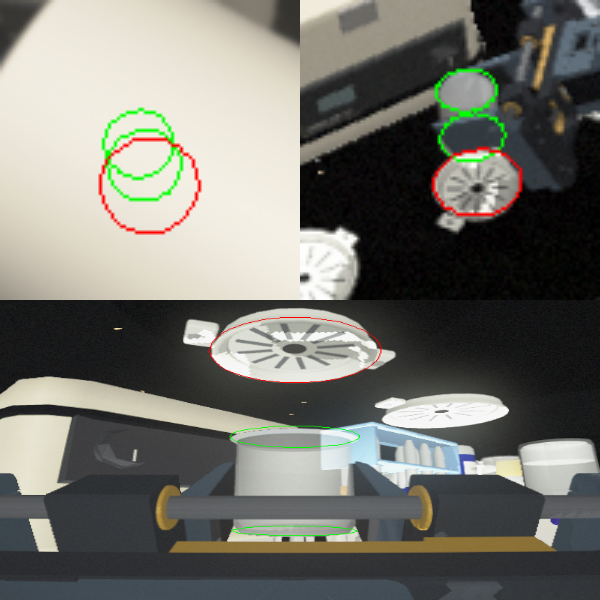

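The scene view shows the beaker mouth down above the red-outlined small dish, with its base on the predicted outline. In the wrist view, image-up is world-down. I'll check the rim flare numerically to save my last picture.

```bash
python3 - <<'E'
from h import *
c=load('wrist6');g=cv2.cvtColor(c['frame'],cv2.COLOR_RGB2GRAY).astype(int)
p,M,q=cur();B=T4(p,M)@np.load('TB2.npy')
for z,r in((.06,.029),(.056,.029),(.056,.026),(.03,.026),(0,.026)):
    a=np.linspace(0,6.28,200);k=proj(c,(B@np.c_[r*np.cos(a),r*np.sin(a),0*a+z,0*a+1].T).T[:,:3]);print(z,r,k.min(0).round(),k.max(0).round())
print('cols',list(range(206,236,2)))
for r in range(170,240,4):print(r,g[r,206:236:2],'|',g[r,320:346:2])
d=load('wrist6')
E
```

```text
0.06 0.029 [215. 179.] [336. 208.]
0.056 0.029 [215. 188.] [336. 215.]
0.056 0.026 [222. 190.] [330. 214.]
0.03 0.026 [220. 253.] [332. 261.]
0 0.026 [218. 318.] [334. 332.]
cols [206, 208, 210, 212, 214, 216, 218, 220, 222, 224, 226, 228, 230, 232, 234]
170 [202 201 199 198 200 200 196 195 195 195 195 195 192 191 190] | [64 62 63 64 65 66 67 72 69 70 72 75 88]
174 [206 205 206 203 204 202 202 201 201 200 199 197 199 197 194] | [ 61  61  65  67  75  99 145 184 194 208 207 229 235]
178 [210 207 208 207 204 208 208 206 208 205 205 204 201 204 202] | [184 199 213 226 229 233 241 244 240 202 184 191 194]
182 [204 207 206 205 207 208 207 208 207 208 205 206 207 209 208] | [242 210 176 184 184 189 189 188 192 193 192 196 199]
186 [ 49  47  49  46  58 104 167 199 206 207 202 203 201 202 204] | [242 242 232 196 193 194 194 192 195 197 199 199 200]
190 [ 46  50  47  50  46  84 201 198 201 202 202 203 205 197 191] | [242 242 243 242 242 242 222 197 199 202 201 203 204]
194 [ 57  55  54  53 111 194 194 195 197 185 129 133 139 138 139] | [207 207 225 241 241 241 241 218 203 204 205 207 207]
198 
[... 637 characters left out ...]
1  91 139 157 160 164 169 173 176] | [221 219 215 213 215 218 219 219 220 218 219 222 222]
222 [ 72  68  72  72  71  72  72 110 139 158 163 167 167 172 176] | [223 221 218 213 217 221 223 218 219 219 223 225 223]
226 [ 72  70  69  69  71  76  74 108 143 157 161 169 168 175 179] | [225 221 218 215 220 214 122 150 199 224 226 227 228]
230 [ 83  85  85  84  87  78  58 123 149 160 161 167 171 175 176] | [226 223 212 149 115  71  85  95  98  96  96  93 192]
234 [ 85  84  85  85  75  54  59 138 148 159 164 169 171 175 178] | [231 230 224 148 117  74  73  84  92  97  95  96  96]
238 [ 83  84  82  72  52  56  56 139 151 162 164 165 170 175 179] | [223 225 214 148 119  71  72  72  82  94  95  97  95]
```

The flare is there at column 215, rows 188–199, with the wall at 221. That matches a mouth-down beaker exactly where predicted. Lowering.

Request:
{"api": "move_arm", "payload": {
  "deltas": [
    {"claw":0.4,"tx":1.8,"ty":0,"tz":0.9,"rx":0,"ry":0,"rz":0},
    {"claw":0.4,"tx":1.8,"ty":0,"tz":0.9,"rx":0,"ry":0,"rz":0},
    {"claw":0.4,"tx":1.3,"ty":0,"tz":0.6,"rx":0,"ry":0,"rz":0},
    {"claw":0.4,"tx":0.7,"ty":0,"tz":0.3,"rx":0,"ry":0,"rz":0},
    {"claw":0.4,"tx":0.3,"ty":0,"tz":0.2,"rx":0,"ry":0,"rz":0}
  ]
}}

```text
time_s: 16.3
tcp_pos: [0.6736, 0.01, 0.0381]
ee_rot: [[-0.336, -0.643, 0.689], [-0.282, 0.766, 0.577], [-0.899, -0.0, -0.439]]
ft_force: [0.4, 0.1, 0.1]
grip_width: 0.56
grip_force: 30.0
```

Request:
{"api": "move_arm", "payload": {
  "deltas": [
    {"claw":0.4,"tx":0.2,"ty":0,"tz":0.1,"rx":0,"ry":0,"rz":0},
    {"claw":0.4,"tx":0,"ty":0,"tz":0,"rx":0,"ry":0,"rz":0}
  ]
}}

```text
time_s: 16.5
tcp_pos: [0.6738, 0.0099, 0.0364]
ee_rot: [[-0.336, -0.642, 0.689], [-0.282, 0.767, 0.577], [-0.899, -0.0, -0.438]]
ft_force: [0.0, 0.0, -0.6]
grip_width: 0.563
grip_force: 30.0
```

```bash
python3 - <<'E'
from h import *
np.set_printoptions(precision=4,suppress=True)
p,M,q=cur();B=T4(p,M)@np.load('TB2.npy');print(B[:3,3],B[:3,2],(B@[0,0,.06,1])[2],manip.sense()['ft_force'])
E
```

```text
[ 0.6604 -0.0013  0.0666] [ 0.0031 -0.0006 -1.    ] 0.00660602679894727 [ 0.0256  0.0004 -0.5648]
```

Request:
{"api": "move_arm", "payload": {
  "deltas": [
    {"claw":0.4,"tx":0.1,"ty":0,"tz":0.05,"rx":0,"ry":0,"rz":0},
    {"claw":0.4,"tx":0,"ty":0,"tz":0,"rx":0,"ry":0,"rz":0},
    {"claw":0.4,"tx":0.05,"ty":0,"tz":0.02,"rx":0,"ry":0,"rz":0},
    {"claw":0.4,"tx":0,"ty":0,"tz":0,"rx":0,"ry":0,"rz":0}
  ]
}}

```text
time_s: 16.9
tcp_pos: [0.6737, 0.0098, 0.0345]
ee_rot: [[-0.336, -0.642, 0.689], [-0.281, 0.767, 0.577], [-0.899, 0.0, -0.439]]
ft_force: [-0.1, -0.0, -0.9]
grip_width: 0.566
grip_force: 30.0
```

Request:
{"api": "move_arm", "payload": {
  "deltas": [
    {"claw":0.4,"tx":0.06,"ty":0,"tz":0.03,"rx":0,"ry":0,"rz":0},
    {"claw":0.4,"tx":0,"ty":0,"tz":0,"rx":0,"ry":0,"rz":0}
  ]
}}

```text
time_s: 17.1
tcp_pos: [0.6737, 0.0099, 0.0337]
ee_rot: [[-0.337, -0.642, 0.689], [-0.281, 0.767, 0.577], [-0.899, 0.001, -0.439]]
ft_force: [-0.2, 0.1, -1.3]
grip_width: 0.56
grip_force: 30.0
```

Request:
{"api": "move_arm", "payload": {
  "deltas": [
    {"claw":0.4,"tx":0.06,"ty":0,"tz":0.03,"rx":0,"ry":0,"rz":0},
    {"claw":0.4,"tx":0,"ty":0,"tz":0,"rx":0,"ry":0,"rz":0}
  ]
}}

```text
time_s: 17.3
tcp_pos: [0.6737, 0.0099, 0.033]
ee_rot: [[-0.337, -0.642, 0.689], [-0.281, 0.767, 0.577], [-0.899, 0.001, -0.438]]
ft_force: [0.3, -0.3, -0.3]
grip_width: 0.56
grip_force: 30.0
```

Request:
{"api": "move_arm", "payload": {
  "deltas": [
    {"claw":0.4,"tx":0.06,"ty":0,"tz":0.03,"rx":0,"ry":0,"rz":0},
    {"claw":0.4,"tx":0,"ty":0,"tz":0,"rx":0,"ry":0,"rz":0}
  ]
}}

```text
time_s: 17.5
tcp_pos: [0.6738, 0.0099, 0.0329]
ee_rot: [[-0.336, -0.642, 0.689], [-0.28, 0.767, 0.577], [-0.899, 0.0, -0.438]]
ft_force: [-2.2, -2.4, 6.7]
grip_width: 0.562
grip_force: 30.0
```

Request:
{"api": "move_arm", "payload": {
  "deltas": [
    {"claw":0.4,"tx":0.06,"ty":0,"tz":0.03,"rx":0,"ry":0,"rz":0},
    {"claw":0.4,"tx":0,"ty":0,"tz":0,"rx":0,"ry":0,"rz":0}
  ]
}}

```text
time_s: 17.7
tcp_pos: [0.6739, 0.01, 0.0328]
ee_rot: [[-0.335, -0.642, 0.69], [-0.28, 0.767, 0.577], [-0.9, 0.0, -0.437]]
ft_force: [-4.9, -2.0, 13.8]
grip_width: 0.563
grip_force: 30.0
```

Floor contact at the expected height. I'll ease off a little, release slowly, and back out along the fingers.

Request:
{"api": "move_arm", "payload": {
  "deltas": [
    {"claw":0.4,"tx":-0.06,"ty":0,"tz":-0.03,"rx":0,"ry":0,"rz":0},
    {"claw":0.58,"tx":0,"ty":0,"tz":0,"rx":0,"ry":0,"rz":0},
    {"claw":0.65,"tx":0,"ty":0,"tz":0,"rx":0,"ry":0,"rz":0},
    {"claw":0.75,"tx":0,"ty":0,"tz":0,"rx":0,"ry":0,"rz":0},
    {"claw":0.85,"tx":0,"ty":0,"tz":0,"rx":0,"ry":0,"rz":0}
  ]
}}

```text
time_s: 18.2
tcp_pos: [0.6737, 0.0099, 0.0322]
ee_rot: [[-0.337, -0.642, 0.689], [-0.281, 0.767, 0.577], [-0.899, 0.001, -0.439]]
ft_force: [-0.0, -0.4, -0.4]
grip_width: 0.798
grip_force: 0.0
```

Request:
{"api": "move_arm", "payload": {
  "deltas": [
    {"claw":0.9,"tx":0,"ty":0,"tz":0,"rx":0,"ry":0,"rz":0},
    {"claw":0.9,"tx":0,"ty":0,"tz":-1,"rx":0,"ry":0,"rz":0},
    {"claw":0.9,"tx":0,"ty":0,"tz":-2,"rx":0,"ry":0,"rz":0},
    {"claw":0.9,"tx":0,"ty":0,"tz":-3,"rx":0,"ry":0,"rz":0},
    {"claw":0.9,"tx":0,"ty":0,"tz":-3,"rx":0,"ry":0,"rz":0}
  ]
}}

```text
time_s: 18.7
tcp_pos: [0.6104, -0.0424, 0.0724]
ee_rot: [[-0.337, -0.642, 0.689], [-0.281, 0.766, 0.578], [-0.899, 0.001, -0.439]]
ft_force: [0.0, -0.6, -0.0]
grip_width: 0.9
grip_force: 0.0
```

Request:
{"api": "move_arm", "payload": {
  "deltas": [
    {"claw":0.9,"tx":-1,"ty":0,"tz":-2,"rx":0,"ry":0,"rz":0},
    {"claw":0.9,"tx":-3,"ty":0,"tz":-2,"rx":0,"ry":0,"rz":0},
    {"claw":0.9,"tx":-3,"ty":0,"tz":-1,"rx":0,"ry":0,"rz":0},
    {"claw":0.9,"tx":0,"ty":0,"tz":0,"rx":0,"ry":0,"rz":0}
  ]
}}

```text
time_s: 19.1
tcp_pos: [0.6008, -0.0518, 0.1602]
ee_rot: [[-0.334, -0.641, 0.691], [-0.283, 0.767, 0.576], [-0.899, -0.003, -0.438]]
ft_force: [1.6, 0.1, 0.0]
grip_width: 0.896
grip_force: 0.0
```

```bash
python3 - <<'E'
from h import *
s=manip.sense();print(s['time_s'],s['ft_force'])
im=[];B=bk([.660,-.0015,.064],[0,0,-1],[1,0,0])
for n in('top','scene','wrist'):
    k=shot(n,n+'7');f=k['frame'][:,:,::-1].copy()
    im.append(f)
    if n=='scene':
      f=f.copy();im.append(f);a=np.linspace(0,6.28,60)
      for z,r in((0,.026),(.06,.029)):
        cv2.polylines(f,[proj(k,(B@np.c_[r*np.cos(a),r*np.sin(a),0*a+z,0*a+1].T).T[:,:3]).astype(int)],True,(0,255,0),1)
v=[cv2.resize(im[1][170:250,190:296],(400,300),interpolation=cv2.INTER_CUBIC),cv2.resize(im[2][170:250,190:296],(400,300),interpolation=cv2.INTER_CUBIC)]
cv2.imwrite('pics/v7.png',np.vstack([np.hstack(v),np.hstack([cv2.resize(im[1],(400,300)),cv2.resize(im[3],(400,300))])]))
E
```

```text
19.1 [1.6486395  0.09947894 0.03260011]
```

View pics/v7.png

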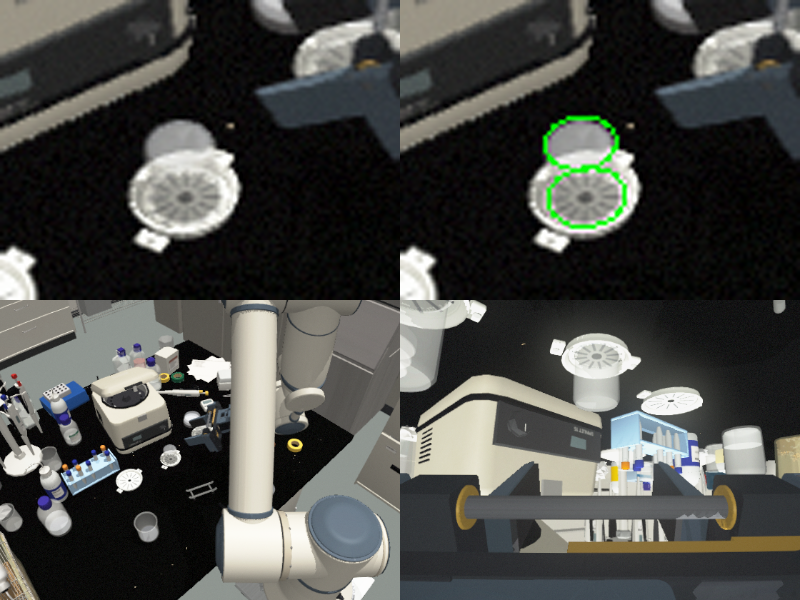

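The beaker stands mouth down in the small dish, with its base and rim on the seated outline (base at about (580,143), rim about (587,197)). The gripper is clear and the big beakers haven't moved. Handing in.

```bash
python3 -c "from plant import manip;print(manip.finish_job())"
```

```text
the job is handed in; nothing more can be done
None
```

The small beaker now stands upside down and flat in the small draining dish, lowered into contact and released with the gripper clear; the other two beakers were left where they were, and I handed the job in at about 19 s (the hand-in gave no verdict).

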